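# Load an engraved plate under the spring clip of an embossing-press carrier

### The arm

A 6-joint arm with a two-finger parallel gripper is mounted at the origin on the work surface. World frame = base frame: x ahead of the robot, y to its left, z up, the work surface at z = 0. Lengths are in m, angles in rad, forces in N, time in s.
With the tool pointing down it reaches from about 0.25 to 0.725 m from the base axis. Payload 4 kg.
Tool frame: the origin (TCP) lies on the centre line of the jaws, within the pads' length; the fingertips stand 17 mm ahead of it and the grasp point (between the pads) lies 2 mm behind it; z points along the fingers, x is the direction in which the jaws open and shut, and the axes are right-handed (so a half turn about z gives the same grasp; the last joint's range is limited). The gripper opens to 85 mm and grips with 20 to 120 N. Pads are 22 mm wide; open, the fingers measure 114 mm over their backs; the gripper's body (76 mm by 85 mm) begins 54 mm behind the grasp point. The pads swing forward as they close: fully open they stand 13 mm farther back than shut.
Start: joints at [-1.104, 0.241, 0.005, 1.335, 0, 1.571], TCP at [0.225, -0.447, 0.248] pointing down, gripper open.
Joint ranges: [-2.72, 2.72], [-1.05, 1.87], [-1.09, 1.28], [-1.99, 2.15], [-1.42, 1.44], [-3.14, 3.14]. Speed limits (rad/s): [2.79, 2.79, 3.14, 3.14, 3.14, 3.14].

### API

Orientations are given as a unit quaternion [x, y, z, w].
In Python, from workcell import bot gives the robot as it stands.
- The arm moves only by the tool jog_arm, never from a script. Its arguments are lists of equal length, an entry for each row: "jaw": the closure, from 0 (fully open) to 1 (shut); "linear": the shift along the tool's x, y, z in m, a list of three; "delta_rot": the turn, a rotation vector about the tool's x, y, z in degrees, a list of three. A call has exactly 8 rows; each row is the pose to reach, as a shift and turn from the pose commanded when the call began, along the tool's axes at that moment; what a row does not reach only later rows make up. A row lasts 1/12 s, in which the tool goes at most 41.7 mm and 7.16 degrees, less where a joint would pass 70% of its speed; a pose out of reach is approached as far as the arm can. A call with a gripper value outside its range is refused whole. The fingers move at their own pace and stop on an object; the grip force is fixed at half the most. Time passes only in rows, so rows that repeat a pose let the fingers close, or fill a call up. It gives the time, the measured TCP pose, the force and the opening at its end, in the units of the state.
- bot.get_obs(): the state, without advancing time (a new reading comes with each control period).
- bot.camera(name): name is "scene" or "top"; returns (picture, depth): 480x640x3 uint8, red, green, blue; 480x640 float32, m along the optical axis (not along the pixel's ray), 0 where there is no reading.
- bot.calibration(name): a dict with "fovy" (degrees; the focal length in pixels is half the picture's height over the tangent of half this angle, whatever the lens; pixels are square), "cx", "cy" (the principal point, pixels), "origin" and "orientation" of the camera in the world. Camera axes: x right, y down, z forward; pixel columns grow to the right and rows downward; lengths in m; the calibration is good to about 2 mm. A picture is of the moment at which its call begins. calibration takes no time and is no camera call.
- bot.job_done(): hands the job in, once; it reports no verdict.
The state is a dict: "clock": time; "joint_pos": joint angles; "joint_vel": joint speeds; "tau": joint torques, N m; "eef_pos": TCP position; "tool_rot": TCP orientation; "ft_force": force on the tool from outside, world axes, zero at the start; "ft_torque": the same for the moment, N m; "grip_width": finger opening in m.
Only numpy, scipy, OpenCV 4.12 (cv2) and the standard library are available. Lean on these libraries where they do the work, as an engineer would, in place of code of your own. Each camera call takes 0.05 s, during which the arm holds its last target.

### The job

Swing the spring clip of the embossing-press carrier up until it stays open by itself, then slide the brass plate along the bed between the guide rails, plain end first, until you feel it come fully home against the back stop; push only gently there, so that the stop keeps its setting. Then lower the clip by its lift bar under control, never letting it snap shut, until it rests on the plate with its own spring, and let go without pressing it down hard. Leave the grey plate, hammer, glue bottle and thread spool where they are.

Things in the scene. Friction and masses are not known exactly. Their poses are not given: they have to be found in the camera images.
- carrier: Grey iron plate carrier, fixed on the bench. Foot 205 mm long (x) by 112 mm wide (y), from x = -85 to +120 mm of its frame; origin at the underside, z up. x is the direction in which the plate is slid in. The bed (top of the foot) is at z = 12 mm.
- rail_mouth (a point): Mouth of the plate guide, on the bed's midline, in the carrier's frame x = -20, y = 0, z = 12 mm. Two steel rails, 6 mm high, 12 mm wide, stand on the bed from x = -2 to +50 mm with inner faces at y = -26.5 and +26.5 mm; their flared ends reach forward to the mouth.
- stop_nearest (a point): Point on the bed at carrier x = +24, y = 0, z = 12 mm: the nearest place the back stop's front face can be set to. The stop is a steel cross-bar between the rails, 46 mm wide, 14 mm deep, 10 mm high, two brass screws on top. Its true face lies 0 to 14 mm beyond this point (+x), differs each time and is not measured: find it by feel. It is clamped, but over 15 N spoils its setting.
- clip (a joint): Clip angle, rad: 0 = closed and empty, 1.45 = fully open, arm about upright. Hinge axis: carrier's y through clip_hinge. The spring works over centre, at 0.75: below it pulls the clip shut (0.5 N m near closed, about 6 N at the lift bar), above it pulls it open and holds it at 1.45. Resting on a plate it reads about 0.07. Let go below the centre it snaps shut.
- clip_bar (a point): Centre of the clip's black lift bar: round, 14 mm in diameter, 34 mm long, along the carrier's y, at the clip's free end. Pinched at its two ends from above it can turn between the finger pads. The clip's arm below it is 16 mm wide. When closed it lies 88 mm towards -x of the hinge and 16 mm above it (89 mm radius); it swings up and towards +x.
- clip_hinge (a point): Hinge axis of the clip, in the carrier's frame at x = +85, y = 0, z = 34 mm. Two cheeks stand at y = -18 and +18 mm, up to z = 44 mm.
- clip_foot (a point): Centre of the underside of the clip's rubber foot (10 by 16 mm), 73 mm towards -x of the hinge and 19 mm below it when closed, then 3 mm above the bed: with the clip closed no plate fits beneath. With the plate home it stands 12 to 26 mm in from the plate's end.
- plate_mid (a point): Centre (half-way up) of the loose brass plate, 96 mm long (its x), 50 mm wide (y), 8 mm thick, 0.2 to 0.45 kg, lying flat. A six-rayed engraving covers x = -44 to +14 mm; the plain end, up to x = +48 mm, goes first under the clip and against the stop, so that plate x and carrier x agree. Home, its centre is 48 mm short of the stop's face, 4 mm above the bed.
- spare_mid (a point): Centre of a loose grey plate of the same size with a round engraving: not wanted, leave it.
- hammer_grip (a point): Grip of a loose hammer, 240 mm long, 26 mm thick: leave it.
- glue: White glue bottle, 40 mm in diameter, 85 mm high, origin at its base: leave it.
- thread: Brown thread spool, 42 mm in diameter, 47 mm high, origin at its base: leave it.
Not all that is in view belongs to the job. Of the things that look like the part that bears plate_mid, the largest one is meant.

How it is judged:
By the outcome, as a careful person would: the job done as asked, in the order asked, and still so for the second after the job is handed in, with the robot touching nothing.
It also fails if it takes over 72 s, if anything falls off the work surface, if the arm or the gripper's body presses on something with over 40 N, if the wrist force passes 120 N, or if a joint passes its speed limit or range.

## Working session

There is one attempt and no reset: what is moved stays moved. The work goes in short steps, Python scripts to look and compute and a tool call to move; the robot and the scene stay as the last step left them, time stands still between calls to the robot, and variables do not carry over. Pictures are saved under pics/ and viewed, and the job is handed in when it is done.

Besides the shell and the picture viewer there is one more tool, called after "Emit:" as a command line: name --argument value ..., lists and objects as JSON in quotes. jog_arm: Moves the arm, as the interface text tells. Its arguments: {"type":"object","properties":{"jaw":{"type":"array","items":{"type":"number"}},"linear":{"type":"array","items":{"type":"array","items":{"type":"number"}}},"delta_rot":{"type":"array","items":{"type":"array","items":{"type":"number"}}}},"required":["jaw","linear","delta_rot"]}

```bash
ls; mkdir -p pics; python3 - <<'E'
from workcell import bot
import cv2,numpy as np
for n in("scene","top"):
    p,d=bot.camera(n); cv2.imwrite(f"pics/{n}0.png",p[:,:,::-1]); np.savez(f"{n}0.npz",p=p,d=d)
    print(n,bot.calibration(n),(d>0).mean())
print(bot.get_obs())
E
```

```text
pics
scene {'fovy': 55.199466018939276, 'cx': 320.82797342801587, 'cy': 241.9977934333848, 'origin': array([ 1.33419989, -0.05084123,  0.90099016]), 'orientation': array([ 0.63731098,  0.66124084, -0.28388781, -0.27568638])} 0.9960807291666667
top {'fovy': 57.22709076791877, 'cx': 322.6830424912728, 'cy': 232.93237607857301, 'origin': array([ 0.3833544 , -0.10451461,  1.17501937]), 'orientation': array([-0.69960975,  0.71345053, -0.01928127,  0.03409942])} 0.995859375
{'clock': 0.1, 'joint_pos': array([-1.10397589e+00,  2.41343320e-01,  3.88259048e-03,  1.33521218e+00,
       -2.27642258e-06,  1.57081742e+00]), 'joint_vel': array([-0.00116778, -0.00081852,  0.00505336, -0.00105885, -0.00086884,
       -0.00036008]), 'tau': array([ 1.87069018e-04, -3.73137367e+01,  2.53010684e+01,  1.08150186e-02,
        2.10362714e-05, -4.37079194e-06]), 'eef_pos': array([ 0.22478673, -0.44603133,  0.24750814]), 'tool_rot': array([ 8.51477861e-01, -5.24389714e-01, -7.99542661e-04, -4.91045002e-04]), 'ft_force': array([ 0.82370156, -0.78835829, -1.21456731]), 'ft_torque': array([-0.05597979, -0.02037949,  0.02333994]), 'grip_width': 0.08563722325291523}
```

View pics/scene0.png

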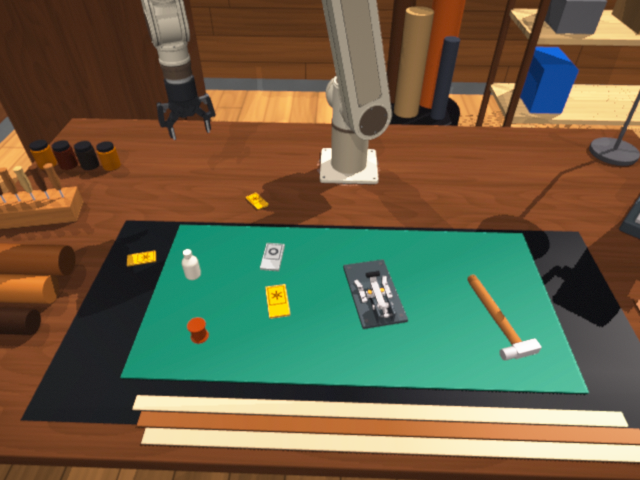

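View pics/top0.png

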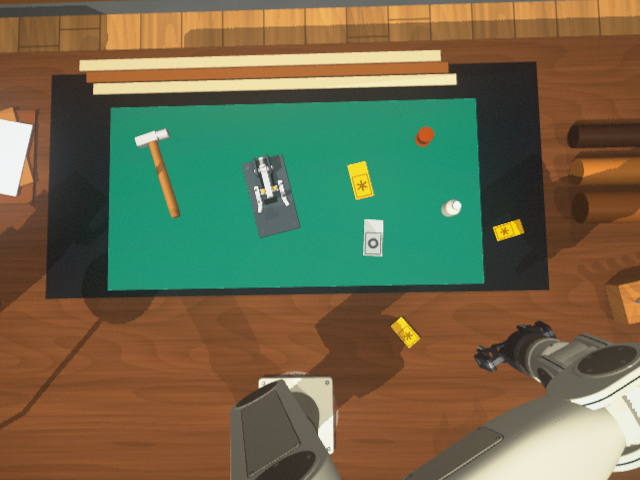

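```bash
cat > h.py <<'E'
import numpy as np,cv2
from scipy.spatial.transform import Rotation as R
from workcell import bot
def cam(n):
    c=bot.calibration(n); f=240/np.tan(np.radians(c['fovy']/2))
    return f,c['cx'],c['cy'],np.array(c['origin']),R.from_quat(c['orientation']).as_matrix()
def ray(n,uv,z):
    f,cx,cy,o,M=cam(n); uv=np.atleast_2d(uv).astype(float)
    d=np.c_[(uv[:,0]-cx)/f,(uv[:,1]-cy)/f,np.ones(len(uv))]@M.T
    return o+d*((z-o[2])/d[:,2])[:,None]
def proj(n,P):
    f,cx,cy,o,M=cam(n); q=(np.atleast_2d(P)-o)@M
    return np.c_[q[:,0]/q[:,2]*f+cx,q[:,1]/q[:,2]*f+cy]
def cloud(n,d):
    f,cx,cy,o,M=cam(n); v,u=np.mgrid[:480,:640]
    return np.dstack([(u-cx)/f*d,(v-cy)/f*d,d])@M.T+o
E
python3 - <<'E'
from h import *
for n in("top","scene"):
    z=np.load(n+"0.npz");p,d=z['p'],z['d']
    hsv=cv2.cvtColor(p,cv2.COLOR_RGB2HSV)
    m=cv2.inRange(hsv,(20,150,120),(35,255,255))
    cs,_=cv2.findContours(m,cv2.RETR_EXTERNAL,cv2.CHAIN_APPROX_NONE)
    W=cloud(n,d)
    for c in cs:
        if cv2.contourArea(c)<150: continue
        P=ray(n,c[:,0],0.008)
        r=cv2.minAreaRect((P[:,:2]*1000).astype(np.float32))
        x,y=c[:,0].mean(0).astype(int)
        print(n,x,y,r,W[y,x])
    # zoom
p=np.load("top0.npz")['p']
cv2.imwrite("pics/tz.png",cv2.resize(p[140:250,220:400,::-1],None,fx=4.4,fy=4.4,interpolation=cv2.INTER_CUBIC))
p=np.load("scene0.npz")['p']
cv2.imwrite("pics/sz.png",cv2.resize(p[235:345,250:420,::-1],None,fx=4.6,fy=4.6,interpolation=cv2.INTER_CUBIC))
E
```

```text
top 404 331 ((209.2806396484375, -290.40673828125), (75.65768432617188, 40.71034240722656), 39.357242584228516) [ 0.21112999 -0.28816714  0.00703463]
top 508 229 ((470.41998291015625, -570.134765625), (40.445316314697266, 74.37226104736328), 15.574100494384766) [ 0.4726715  -0.57188033  0.00334642]
top 360 180 ((611.6744995117188, -183.72607421875), (96.10941314697266, 49.531795501708984), 12.514397621154785) [ 0.61122961 -0.18325795  0.01244389]
scene 277 300 ((605.2200927734375, -183.93289184570312), (101.36408233642578, 50.16161346435547), 12.41952133178711) [ 0.61171222 -0.18266398  0.01661978]
scene 140 257 ((471.2253112792969, -570.3366088867188), (45.12593460083008, 74.52058410644531), 16.107431411743164) [ 0.47326026 -0.57094087  0.01300321]
scene 256 200 ((209.8233642578125, -289.0436706542969), (78.54243469238281, 40.23723602294922), 38.434059143066406) [ 0.20516925 -0.29212077  0.00733432]
```

View pics/tz.png

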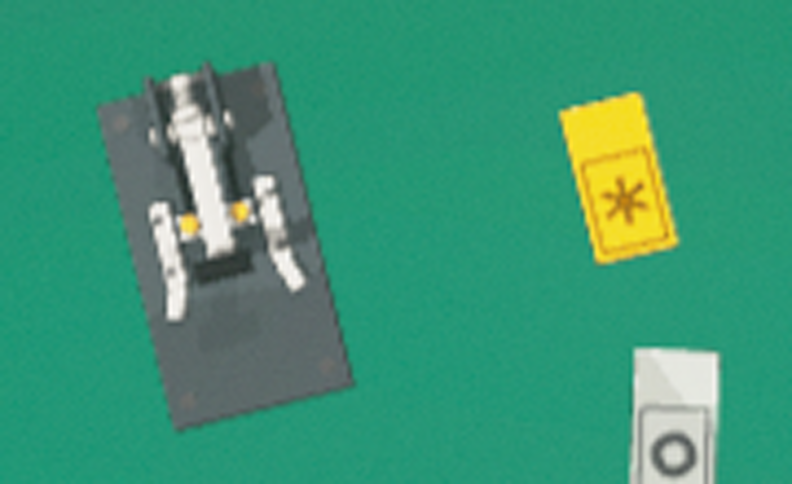

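View pics/sz.png

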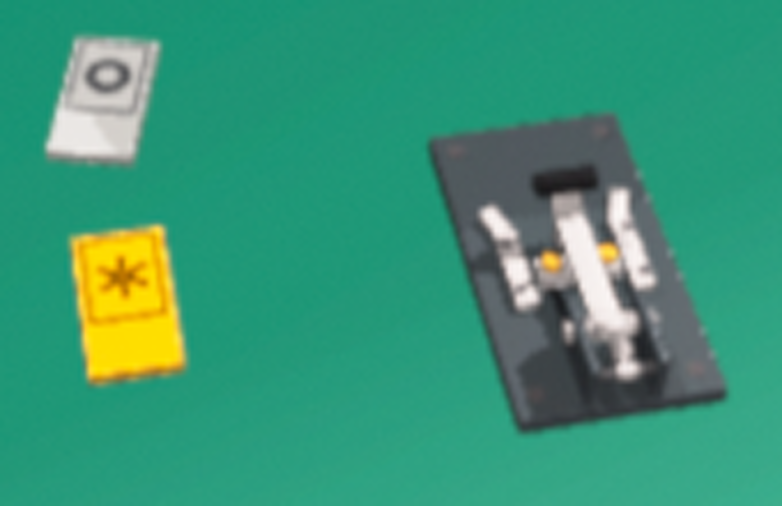

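```bash
cat > car.py <<'E'
from h import *
def quad(n,p,box,pl):
    # silhouette of foot: non-green in box
    hsv=cv2.cvtColor(p,cv2.COLOR_RGB2HSV)
    g=cv2.inRange(hsv,(65,90,60),(95,255,255))
    m=255-g; mm=np.zeros_like(m); x0,y0,x1,y1=box; mm[y0:y1,x0:x1]=m[y0:y1,x0:x1]
    cs,_=cv2.findContours(mm,cv2.RETR_EXTERNAL,cv2.CHAIN_APPROX_NONE)
    c=max(cs,key=cv2.contourArea)[:,0].astype(np.float32)
    P12=ray(n,c,0.012)[:,:2]
    return c,P12
E
python3 - <<'E'
from car import *
o={}
for n,box in(("top",(230,140,315,250)),("scene",(335,250,420,340))):
    p=np.load(n+"0.npz")['p']; c,P=quad(n,p,box,0)
    r=cv2.minAreaRect((P*1000).astype(np.float32)); print(n,r)
    th=np.radians(r[2]) 
    B=cv2.boxPoints(r); print(B)
    # side line fits in rect coordinates
    Cm=np.array(r[0])/1000; e=np.array([np.cos(th),np.sin(th)]); f=np.array([-e[1],e[0]])
    w,h=r[1]
    if h>w: e,f=f,-e; w,h=h,w
    if e[0]<0: e,f=-e,-f
    q=np.c_[(P-Cm)@e,(P-Cm)@f]*1000
    cen=cam(n)[3]
    for k,L,s in((0,w,1),(0,w,-1),(1,h,1),(1,h,-1)):
        a=q[:,k]*s; b=q[:,1-k]; lim=(h if k==0 else w)/2-12
        nrm=(e if k==0 else f)*s
        far=np.dot(Cm-cen[:2],nrm)>0
        Pz=ray(n,c,0.012 if far else 0.0)[:,:2]
        qq=np.c_[(Pz-Cm)@e,(Pz-Cm)@f]*1000
        sel=(abs(b)<lim)&(a>L/2-9)
        for it in range(4):
            A=np.polyfit(qq[sel][:,1-k],qq[sel][:,k],1); 
            res=abs(qq[:,k]-np.polyval(A,qq[:,1-k])); sel2=sel&(res<1.8)
            if sel2.sum()>8: sel=sel2
        off=A[1]; ang=np.degrees(np.arctan(A[0]))
        print(' side',k,s,'far' if far else 'near','off',off.round(2),'slope deg',ang.round(2),sel.sum())
    print(' C',Cm,'e',e,np.degrees(np.arctan2(e[1],e[0])))
E
```

```text
top ((579.2337646484375, 57.868995666503906), (212.82525634765625, 111.08758544921875), 13.132180213928223)
[[462.98453   87.78346 ]
 [488.22342  -20.399014]
 [695.48303   27.954529]
 [670.24414  136.13701 ]]
 side 0 1 far off 102.72 slope deg -0.19 11
 side 0 -1 near off -103.77 slope deg -0.11 32
 side 1 1 far off 54.25 slope deg -0.07 67
 side 1 -1 near off -53.97 slope deg -0.01 67
 C [0.57923376 0.057869  ] e [0.97384851 0.22719831] 13.13218021392822
scene ((570.7191162109375, 57.921051025390625), (208.88043212890625, 112.23191833496094), 13.135115623474121)
[[456.25912   88.835   ]
 [481.76364  -20.460592]
 [685.1791    27.007103]
 [659.67456  136.30269 ]]
 side 0 1 near off 94.79 slope deg -0.49 36
 side 0 -1 far off -102.67 slope deg -0.03 31
 side 1 1 far off 54.74 slope deg 0.16 54
 side 1 -1 near off -51.77 slope deg -0.1 55
 C [0.57071912 0.05792105] e [0.97383687 0.2272482 ] 13.135115623474121
```

```bash
python3 - <<'E'
from h import *
for n,pts in(("top",dict(green=(330,240),green2=(210,240),green3=(420,190),black=(515,270),wood=(200,330),spare=(373,225),brass=(358,170),brass2=(370,195),foot=(279,222))),("scene",dict(green=(320,340),green2=(230,300),green3=(450,260),black=(100,350),wood=(250,150),brass=(278,310),brass2=(272,290),foot=(366,268)))):
    W=cloud(n,np.load(n+"0.npz")['d'])
    for k,(u,v) in pts.items():
        s=W[v-3:v+4,u-3:u+4].reshape(-1,3); print(n,k,(np.median(s,0)*1000).round(1),(s[:,2].std()*1000).round(1))
# known: fingertip start TCP check, spare contour
E
```

```text
top green [ 452.7 -100.     5.8] 2.3
top green2 [459.2 221.8   5.2] 165.4
top green3 [ 581.9 -343.2    5.4] 2.2
top black [ 3.642e+02 -5.850e+02  3.000e-01] 166.2
top wood [221.1 250.   -0.8] 2.0
top spare [ 489.9 -214.4   13. ] 2.1
top brass [ 638.1 -178.6   13.5] 2.6
top brass2 [ 570.4 -209.    11.2] 4.9
top foot [502.6  34.3  17.1] 1.8
scene green [719.9 -72.2   8.5] 1.7
scene green2 [ 609.  -301.2    8.5] 126.2
scene green3 [448. 271.   9.] 1.8
scene black [ 762.1 -572.3    3.4] 1.6
scene wood [ -87.7 -354.4    3.8] 2.5
scene brass [ 642.6 -177.2   16.4] 125.0
scene brass2 [ 579.5 -198.5   17.5] 1.8
scene foot [498.   40.8  20.5] 1.6
```

```bash
cat > loc.py <<'E'
from car import *
def fit(n,c,L0,H0,zt,zb,side=9):
    P=ray(n,c,zt)[:,:2]
    r=cv2.minAreaRect((P*1000).astype(np.float32)); th=np.radians(r[2])
    Cm=np.array(r[0])/1000; e=np.array([np.cos(th),np.sin(th)]); f=np.array([-e[1],e[0]]); w,h=r[1]
    if h>w: e,f=f,-e; w,h=h,w
    if e[0]<0: e,f=-e,-f
    q=np.c_[(P-Cm)@e,(P-Cm)@f]*1000
    cen=cam(n)[3]
    for k,L,s in((0,w,1),(0,w,-1),(1,h,1),(1,h,-1)):
        a=q[:,k]*s; b=q[:,1-k]; lim=(h if k==0 else w)/2-(12 if h>70 else 6)
        nrm=(e if k==0 else f)*s
        far=np.dot(Cm-cen[:2],nrm)>0
        Pz=ray(n,c,zt if far else zb)[:,:2]
        qq=np.c_[(Pz-Cm)@e,(Pz-Cm)@f]*1000
        sel=(abs(b)<lim)&(a>L/2-side)
        for it in range(4):
            A=np.polyfit(qq[sel][:,1-k],qq[sel][:,k],1)
            sel2=sel&(abs(qq[:,k]-np.polyval(A,qq[:,1-k]))<1.8)
            if sel2.sum()>8: sel=sel2
        D=(L0 if k==0 else H0)/2
        print('  side','xy'[k],s,'far' if far else 'near','centre est off',round(A[1]+s*1.3-s*D,2),'slope',np.degrees(np.arctan(A[0])).round(2),sel.sum())
    print(' ',n,'C',Cm.round(4),'ang',np.degrees(np.arctan2(e[1],e[0])).round(2),'wh',w,h)
E
python3 - <<'E'
from loc import *
for n,box,b2,dz in(("top",(230,140,315,250),(340,155,380,205),0.0003),("scene",(335,250,420,340),(260,280,297,325),0.0035)):
    p=np.load(n+"0.npz")['p']
    c,_=quad(n,p,box,0); print('carrier'); fit(n,c,205,112,.017+dz,.005+dz)
    c,_=quad(n,p,b2,0); print('plate'); fit(n,c,96,50,.013+dz,.005+dz,6)
    # black bar
    print(n,'grey',)
E
```

```text
carrier
  side x 1 far centre est off 1.05 slope -0.19 11
  side x -1 near centre est off -2.09 slope -0.11 32
  side y 1 far centre est off -0.7 slope -0.07 67
  side y -1 near centre est off 0.97 slope -0.01 67
  top C [0.5783 0.0571] ang 13.13 wh 211.8553924560547 110.58135223388672
plate
  side x 1 far centre est off 1.76 slope 0.34 15
  side x -1 near centre est off -0.48 slope 1.3 15
  side y 1 near centre est off 0.81 slope 0.37 31
  side y -1 far centre est off -1.47 slope -0.29 31
  top C [ 0.611  -0.1838] ang 12.89 wh 98.75408935546875 52.95123291015625
top grey
carrier
  side x 1 near centre est off -7.39 slope -0.49 36
  side x -1 far centre est off -0.49 slope -0.03 31
  side y 1 far centre est off -0.48 slope 0.16 54
  side y -1 near centre est off 3.45 slope -0.1 55
  scene C [0.578  0.0569] ang 13.14 wh 206.88327026367188 111.15880584716797
plate
  side x 1 near centre est off -1.75 slope -0.17 18
  side x -1 far centre est off -4.11 slope -0.92 17
  side y 1 far centre est off 2.0 slope 0.31 29
  side y -1 near centre est off -2.11 slope 0.02 29
  scene C [ 0.6125 -0.1821] ang 12.47 wh 104.71611022949219 53.679718017578125
scene grey
```

```bash
cat >> h.py <<'E'
ANG=np.radians(13.13); E_=np.array([np.cos(ANG),np.sin(ANG),0]); F_=np.array([-np.sin(ANG),np.cos(ANG),0]); ORG=np.array([.5608,.0530,.005])
def c2w(p): p=np.asarray(p)/1000; return ORG+p[0]*E_+p[1]*F_+np.array([0,0,p[2]])
def w2c(P): d=np.asarray(P)-ORG; return np.array([d@E_,d@F_,d[2]])*1000
def st():
    o=bot.get_obs(); Rm=R.from_quat(o['tool_rot']).as_matrix()
    print('t',round(o['clock'],2),'tcp',o['eef_pos'].round(4),'car',w2c(o['eef_pos']).round(1),'toolx',np.degrees(np.arctan2(Rm[1,0],Rm[0,0])).round(2),'tz',Rm[:,2].round(3),'F',o['ft_force'].round(1),'Fcar',np.round([o['ft_force']@E_,o['ft_force']@F_,o['ft_force'][2]],1),'w',o['grip_width'].round(4))
    return o,Rm
def to(P):
    o,Rm=st(); print('delta tool',(Rm.T@(np.asarray(P)-o['eef_pos'])).round(4))
E
python3 - <<'E'
from h import *
for n,d in(("top",dict(bar=(270.7,200.7),s1=(220+190/4.4,140+225/4.4),s2=(220+240/4.4,140+212/4.4))),("scene",dict(bar=(372.8,274.1),s1=(250+552/4.6,235+262/4.6),s2=(250+607/4.6,235+253/4.6)))):
    dz=0 if n=="top" else .0035
    for k,uv in d.items():
        z=.060 if k=='bar' else .029
        print(n,k,w2c(ray(n,uv,z+dz)[0]).round(1))
to(c2w([-3,0,90]))
E
```

```text
top bar [-7.8 -1.5 55. ]
top s1 [27.4 14.9 24. ]
top s2 [ 27.6 -16.1  24. ]
scene bar [-1.9 -0.1 58.5]
scene s1 [ 27.5 -13.   27.5]
scene s2 [27.  17.8 27.5]Traceback (most recent call last):
  File "<stdin>", line 7, in <module>
  File "h.py", line 25, in to
    o,Rm=st(); print('delta tool',(Rm.T@(np.asarray(P)-o['eef_pos'])).round(4))
         ~~^^
  File "h.py", line 22, in st
    print('t',round(o['clock'],2),'tcp',o['eef_pos'].round(4),'car',w2c(o['eef_pos']).round(1),'toolx',np.degrees(np.arctan2(Rm[1,0],Rm[0,0])).round(2),'tz',Rm[:,2].round(3),'F',o['ft_force'].round(1),'Fcar',np.round([o['ft_force']@E_,o['ft_force']@F_,o['ft_force'][2]],1),'w',o['grip_width'].round(4))
                                                                                                                                                                                                                                                                                     ^^^^^^^^^^^^^^^^^^^^^
AttributeError: 'float' object has no attribute 'round'
```

```bash
sed -i "s/o\['grip_width'\].round(4)/round(float(o['grip_width']),4)/" h.py; python3 - <<'E'
from h import *
to(c2w([-3,0,90]))
E
```

```text
t 0.1 tcp [ 0.2248 -0.446   0.2475] car [-440.6 -409.7  242.5] toolx -63.25 tz [-0.001  0.002 -1.   ] F [ 0.8 -0.8 -1.2] Fcar [ 0.6 -1.  -1.2] w 0.0856
delta tool [-0.2948 -0.5217  0.1531]
```

Emit:
jog_arm --jaw '[0,0,0,0,0,0,0,0]' --linear '[[-0.019,-0.0325,0],[-0.038,-0.065,0],[-0.056,-0.0975,0],[-0.075,-0.13,0],[-0.094,-0.1625,0],[-0.112,-0.195,0],[-0.131,-0.2275,0],[-0.15,-0.26,0]]' --delta_rot '[[0,0,1.7],[0,0,3.4],[0,0,5.1],[0,0,6.8],[0,0,8.5],[0,0,10.2],[0,0,11.9],[0,0,13.6]]'

```text
clock: 0.77
eef_pos: [0.39, -0.1937, 0.248]
tool_rot: [0.783, -0.622, -0.0, 0.0]
ft_force: [0.9, -0.1, -0.5]
grip_width: 0.0855
```

```bash
python3 - <<'E'
from h import *
to(c2w([-3,0,90]))
E
```

```text
t 0.77 tcp [ 0.39   -0.1937  0.248 ] car [-222.3 -201.5  243. ] toolx -76.95 tz [-0.001  0.    -1.   ] F [ 0.9 -0.1 -0.5] Fcar [ 0.8 -0.3 -0.5] w 0.0855
delta tool [-0.2017 -0.2191  0.153 ]
```

Emit:
jog_arm --jaw '[0,0,0,0,0,0,0,0]' --linear '[[-0.025,-0.027,0.012],[-0.05,-0.054,0.025],[-0.075,-0.082,0.037],[-0.1,-0.11,0.05],[-0.126,-0.137,0.062],[-0.151,-0.164,0.075],[-0.176,-0.191,0.087],[-0.202,-0.219,0.1]]' --delta_rot '[[0,0,0],[0,0,0],[0,0,0],[0,0,0],[0,0,0],[0,0,0],[0,0,0],[0,0,0]]'

```text
clock: 1.43
eef_pos: [0.5573, 0.0526, 0.1473]
tool_rot: [0.783, -0.621, -0.0, 0.0]
ft_force: [0.1, -0.7, 0.5]
grip_width: 0.0853
```

```bash
python3 - <<'E'
from h import *
p,d=bot.camera("scene"); cv2.imwrite("pics/s1.png",cv2.resize(p[200:345,290:480,::-1],None,fx=4,fy=4,interpolation=cv2.INTER_CUBIC))
to(c2w([-3,0,49]))
E
```

```text
t 1.48 tcp [0.56   0.0584 0.144 ] car [  0.5   5.4 139. ] toolx -76.52 tz [-0.001  0.004 -1.   ] F [ 5.4  3.5 -0.2] Fcar [ 6.   2.2 -0.2] w 0.085
delta tool [0.0058 0.0035 0.0899]
```

View pics/s1.png

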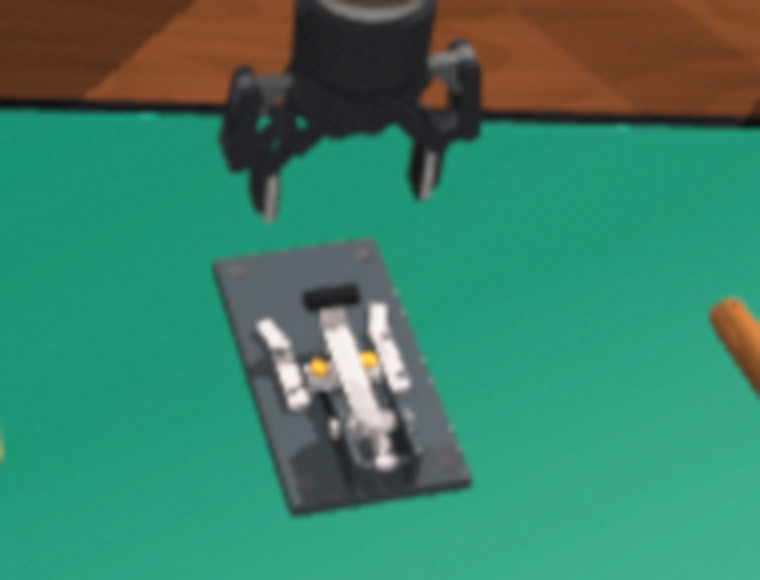

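Emit:
jog_arm --jaw '[0,0.15,0.15,0.15,0.15,0.15,0.15,0.15]' --linear '[[0,0,0.01],[0,0,0.02],[0,0,0.03],[0,0,0.04],[0,0,0.048],[0,0,0.05],[0,0,0.05],[0,0,0.05]]' --delta_rot '[[0,0,0],[0,0,0],[0,0,0],[0,0,0],[0,0,0],[0,0,0],[0,0,0],[0,0,0]]'

```text
clock: 2.15
eef_pos: [0.5571, 0.0504, 0.0986]
tool_rot: [0.783, -0.622, 0.0, -0.0]
ft_force: [-0.2, -0.6, 0.4]
grip_width: 0.0726
```

```bash
python3 - <<'E'
from h import *
to(c2w([-3,0,49]))
p,d=bot.camera("top"); cv2.imwrite("pics/t2.png",cv2.resize(p[130:250,210:360,::-1],None,fx=5,fy=5,interpolation=cv2.INTER_CUBIC))
p,d=bot.camera("scene"); cv2.imwrite("pics/s2.png",cv2.resize(p[200:345,290:480,::-1],None,fx=4,fy=4,interpolation=cv2.INTER_CUBIC))
to(c2w([-3,0,49]))
E
```

```text
t 2.15 tcp [0.5571 0.0504 0.0986] car [-4.2 -1.7 93.6] toolx -76.91 tz [ 0.  0. -1.] F [-0.2 -0.6  0.4] Fcar [-0.3 -0.5  0.4] w 0.0726
delta tool [-0.0017 -0.0012  0.0446]
t 2.25 tcp [0.5576 0.0508 0.0991] car [-3.6 -1.4 94.1] toolx -76.88 tz [ 0.002  0.    -1.   ] F [ 0.4  0.3 -1.1] Fcar [ 0.5  0.2 -1.1] w 0.0728
delta tool [-0.0015 -0.0006  0.0451]
```

View pics/s2.png

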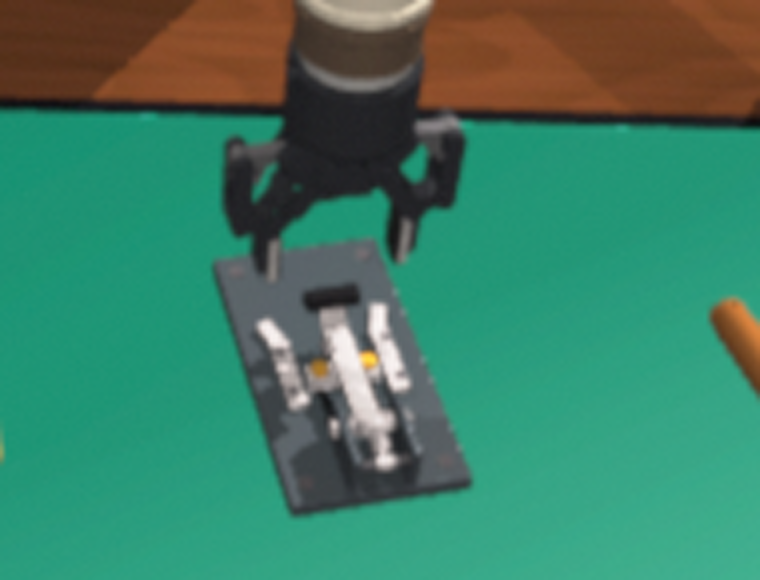

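View pics/t2.png

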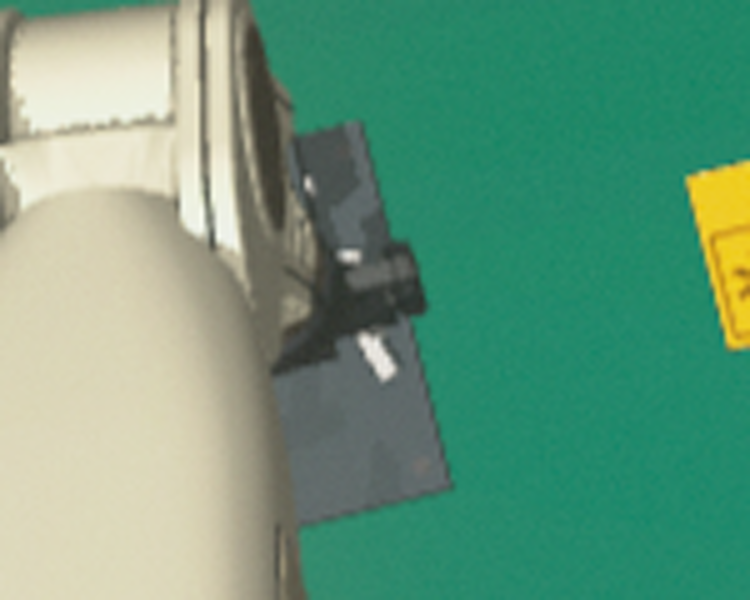

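```bash
python3 - <<'E'
from h import *
o,Rm=st()
for back in(0,.005,.01):
    t=o['eef_pos']+np.array([0,0,-.017+back]); print(back,proj("scene",[t-.0365*F_,t+.0365*F_,t]).round(1))
E
```

```text
t 2.25 tcp [0.5576 0.0508 0.0991] car [-3.6 -1.4 94.1] toolx -76.88 tz [ 0.002  0.    -1.   ] F [ 0.4  0.3 -1.1] Fcar [ 0.5  0.2 -1.1] w 0.0728
0 [[358.2 270.6]
 [387.  266.4]
 [372.7 268.5]]
0.005 [[358.4 269.2]
 [387.2 265. ]
 [372.9 267.1]]
0.01 [[358.5 267.7]
 [387.4 263.6]
 [373.  265.7]]
```

Emit:
jog_arm --jaw '[0.15,0.15,0.15,0.15,0.15,0.15,0.3,0.4]' --linear '[[-0.001,0,0.01],[-0.002,-0.001,0.02],[-0.002,-0.001,0.03],[-0.002,-0.001,0.038],[-0.002,-0.001,0.043],[-0.002,-0.001,0.045],[-0.002,-0.001,0.045],[-0.002,-0.001,0.045]]' --delta_rot '[[0,0,0],[0,0,0],[0,0,0],[0,0,0],[0,0,0],[0,0,0],[0,0,0],[0,0,0]]'

```text
clock: 2.92
eef_pos: [0.5576, 0.0531, 0.0532]
tool_rot: [0.783, -0.622, -0.0, 0.0]
ft_force: [-0.2, 1.3, -0.3]
grip_width: 0.0517
```

```bash
python3 - <<'E'
from h import *
st()
p,d=bot.camera("scene"); cv2.imwrite("pics/s3.png",cv2.resize(p[220:325,310:450,::-1],None,fx=5.5,fy=5.5,interpolation=cv2.INTER_CUBIC))
E
```

```text
t 2.92 tcp [0.5576 0.0531 0.0532] car [-3.1  0.9 48.2] toolx -76.85 tz [-0.  0. -1.] F [-0.2  1.3 -0.3] Fcar [ 0.1  1.3 -0.3] w 0.0517
```

View pics/s3.png

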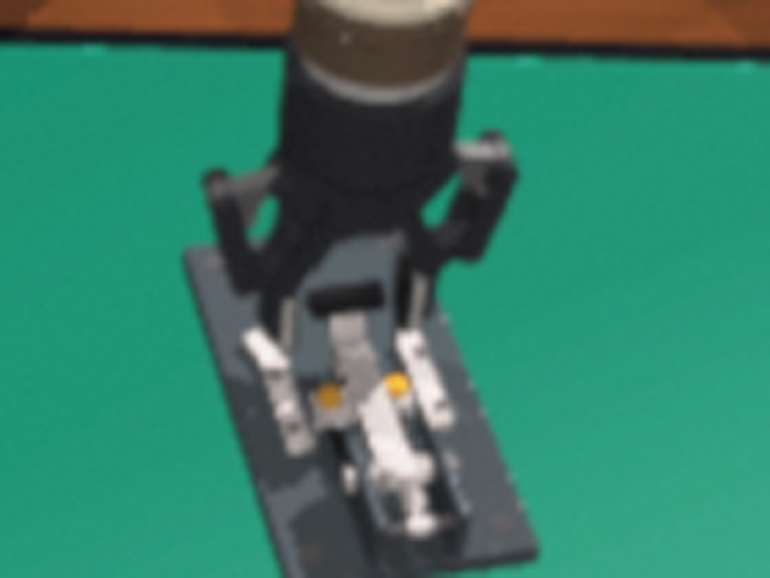

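Emit:
jog_arm --jaw '[0.5,0.55,0.6,0.8,1,1,1,1]' --linear '[[0.0008,0,0],[0.0008,0,0],[0.0008,0,0],[0.0008,0,0],[0.0008,0,0],[0.0008,0,0],[0.0008,0,0],[0.0008,0,0]]' --delta_rot '[[0,0,0],[0,0,0],[0,0,0],[0,0,0],[0,0,0],[0,0,0],[0,0,0],[0,0,0]]'

```text
clock: 3.63
eef_pos: [0.5577, 0.0542, 0.0543]
tool_rot: [0.784, -0.621, -0.001, -0.002]
ft_force: [-1.6, 4.4, 4.3]
grip_width: 0.0326
```

```bash
python3 - <<'E'
from h import *
st()
r=89.4;p0=np.arctan2(16,-88)
for a in np.arange(0,1.46,.1):
    ph=p0-a; x,z=r*np.cos(ph)+88,r*np.sin(ph)-16
    print(round(a,2),'car dx',round(x,1),'dz',round(z,1))
E
```

```text
t 3.63 tcp [0.5577 0.0542 0.0543] car [-2.7  1.9 49.3] toolx -76.78 tz [ 0.001  0.004 -1.   ] F [-1.6  4.4  4.3] Fcar [-0.6  4.6  4.3] w 0.0326
0.0 car dx 0.0 dz -0.0
0.1 car dx 2.1 dz 8.7
0.2 car dx 5.0 dz 17.1
0.3 car dx 8.7 dz 25.3
0.4 car dx 13.2 dz 33.0
0.5 car dx 18.5 dz 40.2
0.6 car dx 24.4 dz 46.9
0.7 car dx 31.0 dz 52.9
0.8 car dx 38.2 dz 58.2
0.9 car dx 45.9 dz 62.8
1.0 car dx 53.9 dz 66.7
1.1 car dx 62.4 dz 69.6
1.2 car dx 71.0 dz 71.8
1.3 car dx 79.9 dz 73.0
1.4 car dx 88.8 dz 73.4
```

Emit:
jog_arm --jaw '[1,1,1,1,1,1,1,1]' --linear '[[-0.0005,-0.0021,-0.0087],[-0.001,-0.005,-0.0171],[-0.0015,-0.0087,-0.0253],[-0.0015,-0.0132,-0.033],[-0.0015,-0.0185,-0.0402],[-0.0015,-0.0244,-0.0469],[-0.0015,-0.031,-0.0529],[-0.0015,-0.0382,-0.0582]]' --delta_rot '[[0,0,0],[0,0,0],[0,0,0],[0,0,0],[0,0,0],[0,0,0],[0,0,0],[0,0,0]]'

```text
clock: 4.3
eef_pos: [0.5934, 0.0626, 0.1118]
tool_rot: [0.783, -0.622, -0.001, 0.001]
ft_force: [-1.2, 3.1, -7.8]
grip_width: 0.0325
```

```bash
sed -i 's/ORG=np.array(.*$/ORG=np.array([.5608,.0530,.005])+.0018*F_/' h.py; python3 - <<'E'
from h import *
st()
E
```

```text
t 4.3 tcp [0.5934 0.0626 0.1118] car [3.400e+01 1.000e-01 1.068e+02] toolx -76.86 tz [-0.004  0.    -1.   ] F [-1.2  3.1 -7.8] Fcar [-0.4  3.3 -7.8] w 0.0325
```

Emit:
jog_arm --jaw '[1,1,1,1,1,1,1,1]' --linear '[[0,-0.0061,-0.0038],[0,-0.0125,-0.007],[0,-0.0191,-0.0097],[0,-0.0259,-0.012],[0,-0.0328,-0.0136],[0,-0.0399,-0.0146],[0,-0.047,-0.0151],[0,-0.0545,-0.015]]' --delta_rot '[[0,0,0],[0,0,0],[0,0,0],[0,0,0],[0,0,0],[0,0,0],[0,0,0],[0,0,0]]'

```text
clock: 4.97
eef_pos: [0.6496, 0.0756, 0.1278]
tool_rot: [0.783, -0.621, 0.001, -0.001]
ft_force: [0.9, 3.7, -2.2]
grip_width: 0.0318
```

```bash
python3 - <<'E'
from h import *
st()
p,d=bot.camera("scene"); cv2.imwrite("pics/s4.png",cv2.resize(p[200:345,290:480,::-1],None,fx=4,fy=4,interpolation=cv2.INTER_CUBIC))
E
```

```text
t 4.97 tcp [0.6496 0.0756 0.1278] car [ 91.6   0.  122.8] toolx -76.84 tz [ 0.003  0.001 -1.   ] F [ 0.9  3.7 -2.2] Fcar [ 1.7  3.4 -2.2] w 0.0318
```

View pics/s4.png

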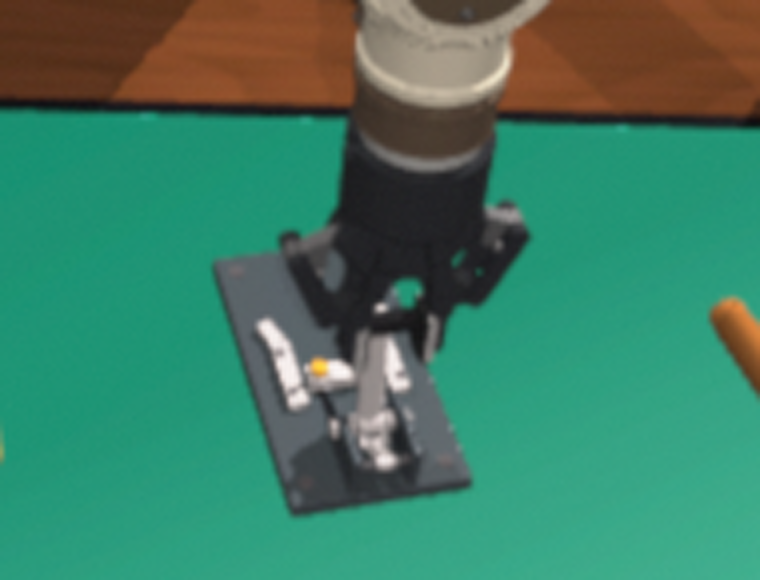

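Emit:
jog_arm --jaw '[0.7,0.5,0.35,0.3,0.3,0.3,0.3,0.3]' --linear '[[0,0,0],[0,0,0],[0,0,0],[0,0,0],[0,0,-0.005],[0,0,-0.02],[0,0,-0.04],[0,0,-0.065]]' --delta_rot '[[0,0,0],[0,0,0],[0,0,0],[0,0,0],[0,0,0],[0,0,0],[0,0,0],[0,0,0]]'

```text
clock: 5.68
eef_pos: [0.6464, 0.0742, 0.191]
tool_rot: [0.783, -0.622, -0.001, 0.002]
ft_force: [0.7, -0.0, -0.2]
grip_width: 0.0601
```

```bash
python3 - <<'E'
from h import *
st()
a=np.radians(12.9); pl=np.array([.6112,-.1836,.020]); g=pl-.032*np.array([np.cos(a),np.sin(a),0])
print(w2c(g),w2c(pl)); to(g+[0,0,.06])
E
```

```text
t 5.68 tcp [0.6464 0.0742 0.191 ] car [ 88.2  -0.6 186. ] toolx -76.89 tz [-0.003 -0.001 -1.   ] F [ 0.7 -0.  -0.2] Fcar [ 0.6 -0.2 -0.2] w 0.0601
[ -36.66369284 -243.53507498   15.        ] [  -4.66395067 -243.66353087   15.        ]
t 5.68 tcp [0.6464 0.0742 0.191 ] car [ 88.2  -0.6 186. ] toolx -76.89 tz [-0.003 -0.001 -1.   ] F [ 0.7 -0.  -0.2] Fcar [ 0.6 -0.2 -0.2] w 0.0601
delta tool [0.2429 0.1244 0.1115]
```

Emit:
jog_arm --jaw '[0.3,0.3,0.3,0.3,0.3,0.3,0.3,0.3]' --linear '[[0.03,0.015,0],[0.065,0.033,0],[0.1,0.051,0.01],[0.135,0.069,0.03],[0.17,0.087,0.05],[0.2,0.103,0.065],[0.225,0.116,0.08],[0.243,0.1245,0.09]]' --delta_rot '[[0,0,0],[0,0,0],[0,0,0],[0,0,0],[0,0,0],[0,0,0],[0,0,0],[0,0,0]]'

```text
clock: 6.35
eef_pos: [0.5794, -0.1933, 0.1005]
tool_rot: [0.782, -0.623, -0.001, 0.001]
ft_force: [0.3, 0.6, -0.4]
grip_width: 0.0596
```

Emit:
jog_arm --jaw '[0.3,0.3,0.3,0.3,0.3,0.3,0.3,0.3]' --linear '[[0,0,0.005],[0,0,0.01],[0,0,0.015],[0,0,0.02],[0,0,0.02],[0,0,0.02],[0,0,0.02],[0,0,0.02]]' --delta_rot '[[0,0,0],[0,0,0],[0,0,0],[0,0,0],[0,0,0],[0,0,0],[0,0,0],[0,0,0]]'

```text
clock: 7.02
eef_pos: [0.5822, -0.1895, 0.0821]
tool_rot: [0.784, -0.621, 0.0, -0.0]
ft_force: [0.2, 0.3, 0.0]
grip_width: 0.0601
```

```bash
python3 - <<'E'
from h import *
p,d=bot.camera("scene"); cv2.imwrite("pics/s5.png",cv2.resize(p[200:345,230:420,::-1],None,fx=4,fy=4,interpolation=cv2.INTER_CUBIC))
a=np.radians(12.9); pl=np.array([.6112,-.1836,.020]); g=pl-.032*np.array([np.cos(a),np.sin(a),0]); to(g)
p,d=bot.camera("top"); cv2.imwrite("pics/t5.png",cv2.resize(p[140:260,230:400,::-1],None,fx=4.5,fy=4.5,interpolation=cv2.INTER_CUBIC))
E
```

```text
t 7.07 tcp [ 0.5822 -0.1897  0.082 ] car [ -34.3 -243.    77. ] toolx -76.81 tz [ 0.001 -0.    -1.   ] F [-0.2  0.1 -0.1] Fcar [-0.2  0.1 -0.1] w 0.0597
delta tool [0.0005 0.0024 0.062 ]
```

View pics/s5.png

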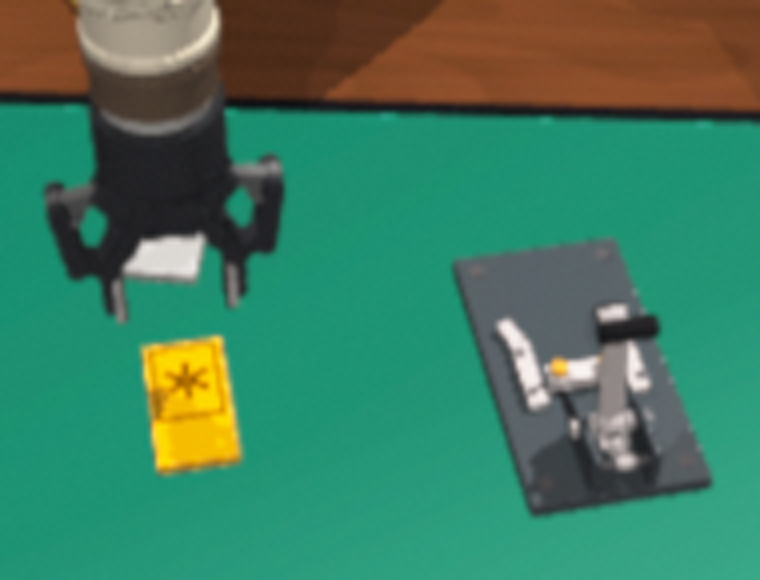

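View pics/t5.png

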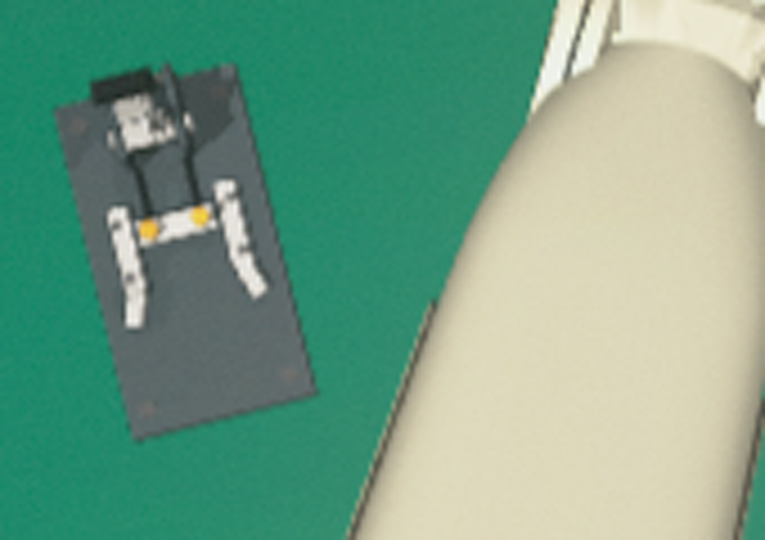

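Emit:
jog_arm --jaw '[0.3,0.3,0.3,0.3,0.3,0.3,0.3,0.3]' --linear '[[0.0005,0.001,0.012],[0.0005,0.0025,0.025],[0.0005,0.0025,0.037],[0.0005,0.0025,0.046],[0.0005,0.0025,0.052],[0.0005,0.0025,0.054],[0.0005,0.0025,0.054],[0.0005,0.0025,0.054]]' --delta_rot '[[0,0,0],[0,0,0],[0,0,0],[0,0,0],[0,0,0],[0,0,0],[0,0,0],[0,0,0]]'

```text
clock: 7.78
eef_pos: [0.5797, -0.1912, 0.0279]
tool_rot: [0.783, -0.622, 0.0, -0.0]
ft_force: [0.4, -0.4, 0.2]
grip_width: 0.0597
```

```bash
python3 - <<'E'
from h import *
st()
p,d=bot.camera("scene"); cv2.imwrite("pics/s6.png",cv2.resize(p[230:330,230:350,::-1],None,fx=6,fy=6,interpolation=cv2.INTER_CUBIC))
for b in (0,.005): print(proj("scene",[bot.get_obs()['eef_pos']+[0,0,-.017+b]]))
print(w2c(ray("top",(262.9,190.9),.030)[0]),w2c(ray("top",(274.7,187.8),.03)[0]))
E
```

```text
t 7.78 tcp [ 0.5797 -0.1912  0.0279] car [ -37.  -244.    22.9] toolx -76.86 tz [ 0.001 -0.    -1.   ] F [ 0.4 -0.4  0.2] Fcar [ 0.3 -0.4  0.2] w 0.0597
[[275.05865318 291.51277672]]
[[274.92846601 290.21995466]]
[28.00965496 13.51734346 25.        ] [ 28.26209162 -18.66473158  25.        ]
```

View pics/s6.png

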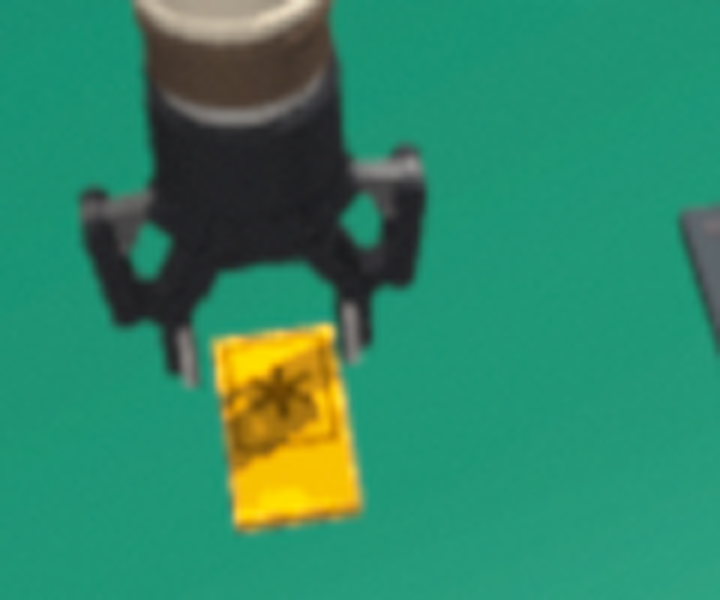

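Emit:
jog_arm --jaw '[0.3,0.3,0.3,0.3,0.3,0.3,0.3,0.3]' --linear '[[-0.0013,0,0],[-0.0025,0,0],[-0.0025,0,0.001],[-0.0025,0,0.002],[-0.0025,0,0.003],[-0.0025,0,0.004],[-0.0025,0,0.005],[-0.0025,0,0.005]]' --delta_rot '[[0,0,0],[0,0,0],[0,0,0],[0,0,0],[0,0,0],[0,0,0],[0,0,0],[0,0,0]]'

```text
clock: 8.5
eef_pos: [0.5786, -0.1886, 0.0221]
tool_rot: [0.783, -0.622, -0.0, 0.0]
ft_force: [0.1, -0.6, 0.2]
grip_width: 0.0597
```

Emit:
jog_arm --jaw '[0.3,0.3,0.3,0.3,0.3,0.3,0.3,0.3]' --linear '[[0,0,0.0005],[0,0,0.001],[0,0,0.0015],[0,0,0.002],[0,0,0.0025],[0,0,0.003],[0,0,0.003],[0,0,0.003]]' --delta_rot '[[0,0,0],[0,0,0],[0,0,0],[0,0,0],[0,0,0],[0,0,0],[0,0,0],[0,0,0]]'

```text
clock: 9.17
eef_pos: [0.5788, -0.1887, 0.0195]
tool_rot: [0.783, -0.622, -0.0, 0.0]
ft_force: [-0.4, 0.2, -0.2]
grip_width: 0.0598
```

Emit:
jog_arm --jaw '[0.3,0.3,0.3,0.3,0.3,0.3,0.3,0.3]' --linear '[[0,0,0.0005],[0,0,0.001],[0,0,0.0015],[0,0,0.002],[0,0,0.0025],[0,0,0.003],[0,0,0.003],[0,0,0.003]]' --delta_rot '[[0,0,0],[0,0,0],[0,0,0],[0,0,0],[0,0,0],[0,0,0],[0,0,0],[0,0,0]]'

```text
clock: 9.83
eef_pos: [0.5788, -0.1887, 0.018]
tool_rot: [0.783, -0.622, 0.0, -0.0]
ft_force: [-3.9, 0.6, 9.8]
grip_width: 0.0596
```

```bash
python3 - <<'E'
from h import *
st()
p,d=bot.camera("scene"); cv2.imwrite("pics/s7.png",cv2.resize(p[250:330,240:330,::-1],None,fx=8,fy=7.5,interpolation=cv2.INTER_CUBIC))
E
```

```text
t 9.83 tcp [ 0.5788 -0.1887  0.018 ] car [ -37.4 -241.2   13. ] toolx -76.85 tz [ 0.001 -0.    -1.   ] F [-3.9  0.6  9.8] Fcar [-3.7  1.4  9.8] w 0.0596
```

View pics/s7.png

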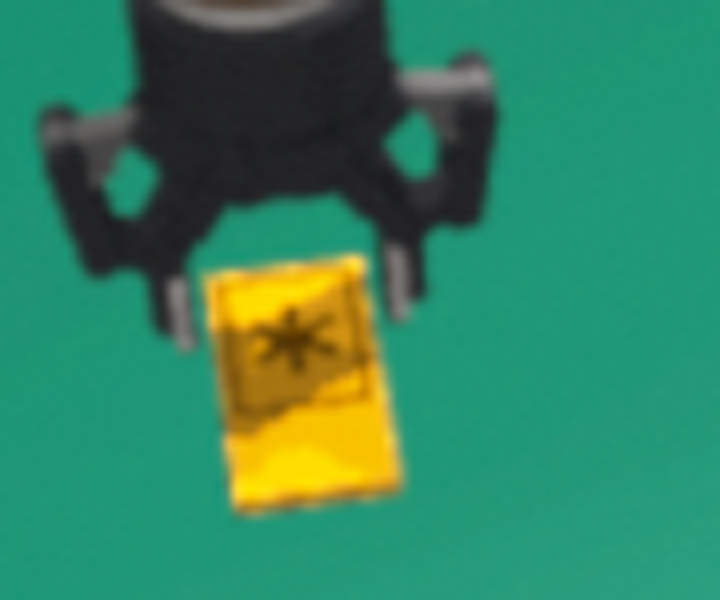

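Emit:
jog_arm --jaw '[0.3,0.3,0.4,0.6,1,1,1,1]' --linear '[[0,0,-0.002],[0,0,-0.005],[0,0,-0.005],[0,0,-0.005],[0,0,-0.005],[0,0,-0.005],[0,0,-0.005],[0,0,-0.005]]' --delta_rot '[[0,0,0],[0,0,0],[0,0,0],[0,0,0],[0,0,0],[0,0,0],[0,0,0],[0,0,0]]'

```text
clock: 10.55
eef_pos: [0.5793, -0.1889, 0.0224]
tool_rot: [0.783, -0.622, 0.001, -0.0]
ft_force: [-1.3, 0.0, 5.5]
grip_width: 0.0482
```

```bash
python3 - <<'E'
from h import *
st()
E
```

```text
t 10.55 tcp [ 0.5793 -0.1889  0.0224] car [ -36.9 -241.6   17.4] toolx -76.86 tz [ 0.001 -0.001 -1.   ] F [-1.3  0.   5.5] Fcar [-1.3  0.3  5.5] w 0.0482
```

Emit:
jog_arm --jaw '[0.35,0.33,0.33,0.33,0.6,1,1,1]' --linear '[[0,0,0],[0,0,-0.001],[0,0,-0.0025],[0,0,-0.0025],[0,0,-0.0025],[0,0,-0.0025],[0,0,-0.0025],[0,0,-0.0025]]' --delta_rot '[[0,0,0],[0,0,0],[0,0,0],[0,0,0],[0,0,0],[0,0,0],[0,0,0],[0,0,0]]'

```text
clock: 11.22
eef_pos: [0.579, -0.1888, 0.0245]
tool_rot: [0.783, -0.622, 0.0, -0.0]
ft_force: [-1.1, 0.6, 5.5]
grip_width: 0.0473
```

```bash
python3 - <<'E'
from h import *
st()
E
```

```text
t 11.22 tcp [ 0.579  -0.1888  0.0245] car [ -37.2 -241.4   19.5] toolx -76.86 tz [ 0.001 -0.    -1.   ] F [-1.1  0.6  5.5] Fcar [-1.   0.8  5.5] w 0.0473
```

Emit:
jog_arm --jaw '[1,1,1,1,1,1,1,1]' --linear '[[0,0,-0.005],[0,0,-0.012],[0,0,-0.02],[0,0,-0.028],[-0.01,0.003,-0.035],[-0.03,0.009,-0.04],[-0.055,0.016,-0.04],[-0.08,0.024,-0.04]]' --delta_rot '[[0,0,0],[0,0,0],[0,0,0],[0,0,0],[0,0,0],[0,0,0],[0,0,0],[0,0,0]]'

```text
clock: 11.88
eef_pos: [0.5371, -0.1153, 0.0651]
tool_rot: [0.783, -0.622, 0.001, -0.001]
ft_force: [0.1, -0.2, -3.3]
grip_width: 0.0471
```

Emit:
jog_arm --jaw '[1,1,1,1,1,1,1,1]' --linear '[[-0.025,0.007,0],[-0.052,0.015,0],[-0.08,0.024,0],[-0.108,0.032,0],[-0.13,0.039,0],[-0.148,0.044,0],[-0.158,0.047,0],[-0.161,0.047,0]]' --delta_rot '[[0,0,0],[0,0,0],[0,0,0],[0,0,0],[0,0,0],[0,0,0],[0,0,0],[0,0,0]]'

```text
clock: 12.55
eef_pos: [0.4534, 0.0314, 0.0645]
tool_rot: [0.784, -0.621, -0.0, 0.0]
ft_force: [0.5, -0.1, -3.9]
grip_width: 0.0474
```

```bash
python3 - <<'E'
from h import *
p,d=bot.camera("scene"); cv2.imwrite("pics/s8.png",cv2.resize(p[225:335,310:430,::-1],None,fx=6,fy=5.4,interpolation=cv2.INTER_CUBIC)); np.savez("s8.npz",p=p,d=d)
st()
p,d=bot.camera("top"); cv2.imwrite("pics/t8.png",cv2.resize(p[140:260,220:340,::-1],None,fx=5,fy=5,interpolation=cv2.INTER_CUBIC)); np.savez("t8.npz",p=p,d=d)
st()
E
```

```text
t 12.6 tcp [0.4545 0.031  0.0645] car [-108.6    0.9   59.5] toolx -76.74 tz [ 0.001  0.    -1.   ] F [ 0.3  0.1 -3.8] Fcar [ 0.3  0.1 -3.8] w 0.0474
t 12.65 tcp [0.4553 0.0302 0.0646] car [-108.    -0.    59.6] toolx -76.79 tz [ 0.001 -0.    -1.   ] F [ 0.9 -0.2 -3. ] Fcar [ 0.9 -0.4 -3. ] w 0.0472
```

View pics/s8.png

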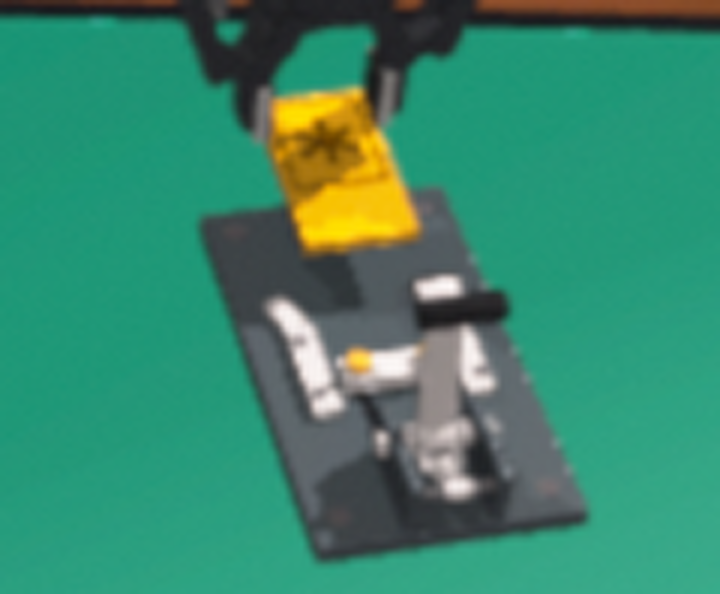

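View pics/t8.png

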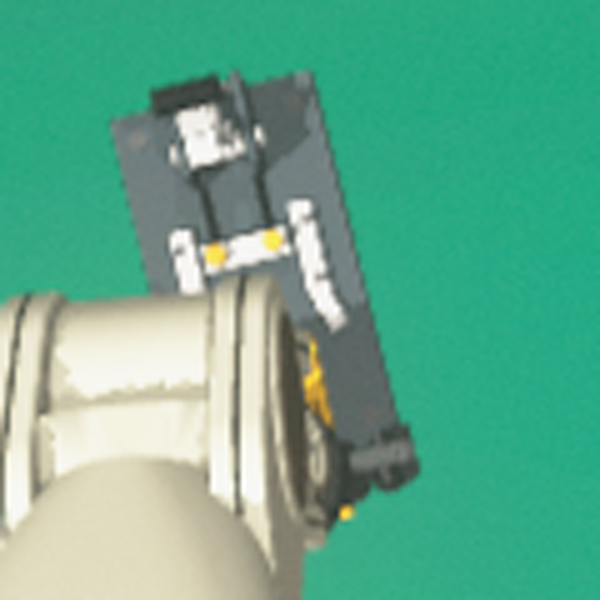

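```bash
python3 - <<'E'
from h import *
q=lambda u,v:(310+u/6,225+v/5.4)
for nm,uv,z in(("pl front L",q(303,250),.045),("pl front R",q(418,235),.045),("pl rear L",q(270,103),.053),("pl rear R",q(360,90),.053),("railL back",q(328,412),.023),("railR back",q(484,384),.023),("railL front",q(278,300),.023)):
    print(nm,w2c(ray("scene",uv,z+.0035)[0]).round(1))
t=lambda u,v:(220+u/5,140+v/5)
for nm,uv in(("R back",t(300,207)),("R front",t(335,325)),("L back",t(183,235))): print(nm,w2c(ray("top",uv,.0235)[0]).round(1))
E
```

```text
pl front L [-30.2 -24.9  43.5]
pl front R [-30.3  25.5  43.5]
pl rear L [-121.8  -16.6   51.5]
pl rear R [-123.3   25.2   51.5]
railL back [ 48.9 -33.8  21.5]
railR back [45.3 33.5 21.5]
railL front [-20.6 -37.   21.5]
R back [ 42.8 -35.9  18.5]
R front [-23.1 -38.8  18.5]
L back [43.7 28.  18.5]
```

Emit:
jog_arm --jaw '[1,1,1,1,1,1,1,1]' --linear '[[0,0,0.007],[0,0,0.014],[0,0,0.02],[0,0,0.024],[0,0,0.026],[0,0,0.027],[0,0,0.0275],[0,0,0.0275]]' --delta_rot '[[0,0,0],[0,0,0],[0,0,0],[0,0,0],[0,0,0],[0,0,0],[0,0,0],[0,0,0]]'

```text
clock: 13.32
eef_pos: [0.4549, 0.0297, 0.0366]
tool_rot: [0.783, -0.622, 0.0, -0.0]
ft_force: [0.3, -0.9, -2.5]
grip_width: 0.0476
```

```bash
python3 - <<'E'
from h import *
st()
E
```

```text
t 13.32 tcp [0.4549 0.0297 0.0366] car [-108.4   -0.4   31.6] toolx -76.87 tz [ 0. -0. -1.] F [ 0.3 -0.9 -2.5] Fcar [ 0.1 -0.9 -2.5] w 0.0476
```

Emit:
jog_arm --jaw '[1,1,1,1,1,1,1,1]' --linear '[[-0.0003,-0.003,0.0005],[-0.0003,-0.006,0.001],[-0.0003,-0.009,0.001],[-0.0003,-0.012,0.001],[-0.0003,-0.015,0.001],[-0.0003,-0.018,0.001],[-0.0003,-0.02,0.001],[-0.0003,-0.02,0.001]]' --delta_rot '[[0,0,0],[0,0,0],[0,0,0],[0,0,0],[0,0,0],[0,0,0],[0,0,0],[0,0,0]]'

```text
clock: 13.98
eef_pos: [0.4745, 0.0349, 0.0364]
tool_rot: [0.783, -0.621, 0.0, -0.0]
ft_force: [-4.6, -1.0, 7.7]
grip_width: 0.0474
```

```bash
python3 - <<'E'
from h import *
st()
p,d=bot.camera("scene"); cv2.imwrite("pics/s9.png",cv2.resize(p[225:335,310:430,::-1],None,fx=6,fy=5.4,interpolation=cv2.INTER_CUBIC))
E
```

```text
t 13.98 tcp [0.4745 0.0349 0.0364] car [-88.2   0.2  31.4] toolx -76.84 tz [ 0.  0. -1.] F [-4.6 -1.   7.7] Fcar [-4.7  0.1  7.7] w 0.0474
```

View pics/s9.png

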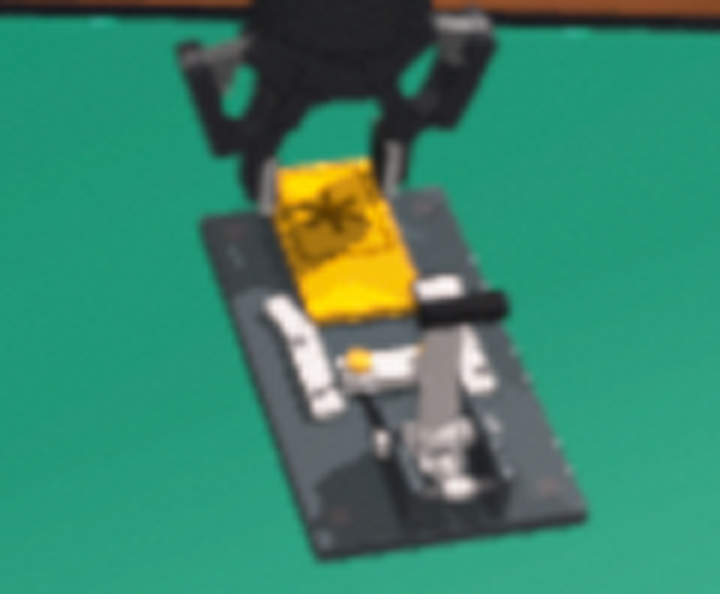

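Emit:
jog_arm --jaw '[1,1,1,1,1,1,1,1]' --linear '[[0,0,-0.001],[0,-0.003,-0.0013],[0,-0.006,-0.0013],[0,-0.009,-0.0013],[0,-0.012,-0.0013],[0,-0.015,-0.0013],[0,-0.018,-0.0013],[0,-0.018,-0.0013]]' --delta_rot '[[0,0,0],[0,0,0],[0,0,0],[0,0,0],[0,0,0],[0,0,0],[0,0,0],[0,0,0]]'

```text
clock: 14.7
eef_pos: [0.4928, 0.039, 0.0368]
tool_rot: [0.783, -0.621, 0.0, -0.0]
ft_force: [1.5, 0.3, -2.0]
grip_width: 0.0473
```

```bash
python3 - <<'E'
from h import *
st()
p,d=bot.camera("scene"); cv2.imwrite("pics/s10.png",cv2.resize(p[225:335,310:430,::-1],None,fx=6,fy=5.4,interpolation=cv2.INTER_CUBIC))
E
```

```text
t 14.7 tcp [0.4928 0.039  0.0368] car [-69.4   0.   31.8] toolx -76.84 tz [ 0.001  0.    -1.   ] F [ 1.5  0.3 -2. ] Fcar [ 1.5 -0.  -2. ] w 0.0473
```

View pics/s10.png

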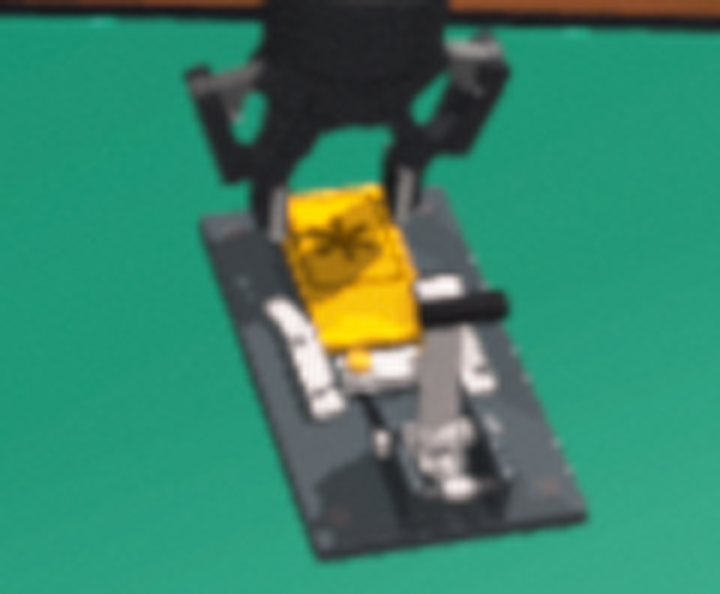

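Emit:
jog_arm --jaw '[1,1,1,1,1,1,1,1]' --linear '[[0,-0.001,0],[0,-0.002,0],[0,-0.003,0],[0,-0.004,0],[0,-0.005,0],[0,-0.006,0],[0,-0.007,0],[0,-0.007,0]]' --delta_rot '[[0,0,0],[0,0,0],[0,0,0],[0,0,0],[0,0,0],[0,0,0],[0,0,0],[0,0,0]]'

```text
clock: 15.42
eef_pos: [0.4989, 0.0405, 0.0369]
tool_rot: [0.783, -0.622, 0.0, -0.0]
ft_force: [0.7, -0.5, -2.0]
grip_width: 0.0468
```

```bash
python3 - <<'E'
from h import *
st()
E
```

```text
t 15.42 tcp [0.4989 0.0405 0.0369] car [-63.1   0.   31.9] toolx -76.85 tz [ 0.  0. -1.] F [ 0.7 -0.5 -2. ] Fcar [ 0.6 -0.6 -2. ] w 0.0468
```

Emit:
jog_arm --jaw '[1,1,1,1,1,1,1,1]' --linear '[[0,-0.0005,0],[0,-0.001,0],[0,-0.0015,0],[0,-0.002,0],[0,-0.0025,0],[0,-0.003,0],[0,-0.003,0],[0,-0.003,0]]' --delta_rot '[[0,0,0],[0,0,0],[0,0,0],[0,0,0],[0,0,0],[0,0,0],[0,0,0],[0,0,0]]'

```text
clock: 16.08
eef_pos: [0.5017, 0.0411, 0.0368]
tool_rot: [0.783, -0.622, 0.0, -0.0]
ft_force: [-0.4, 0.4, -1.2]
grip_width: 0.0473
```

```bash
python3 - <<'E'
from h import *
st()
E
```

```text
t 16.08 tcp [0.5017 0.0411 0.0368] car [-60.3   0.   31.8] toolx -76.86 tz [ 0.  0. -1.] F [-0.4  0.4 -1.2] Fcar [-0.3  0.4 -1.2] w 0.0473
```

Front at about +20 in carrier x now. Continue in small steps of feel.

Emit:
jog_arm --jaw '[1,1,1,1,1,1,1,1]' --linear '[[0,-0.0004,0],[0,-0.0008,0],[0,-0.0012,0],[0,-0.0016,0],[0,-0.002,0],[0,-0.002,0],[0,-0.002,0],[0,-0.002,0]]' --delta_rot '[[0,0,0],[0,0,0],[0,0,0],[0,0,0],[0,0,0],[0,0,0],[0,0,0],[0,0,0]]'

```text
clock: 16.75
eef_pos: [0.5025, 0.0413, 0.0365]
tool_rot: [0.783, -0.622, -0.001, 0.001]
ft_force: [-4.0, -1.2, -1.2]
grip_width: 0.0474
```

```bash
python3 - <<'E'
from h import *
st()
E
```

```text
t 16.75 tcp [0.5025 0.0413 0.0365] car [-59.4   0.1  31.5] toolx -76.86 tz [-0.002 -0.    -1.   ] F [-4.  -1.2 -1.2] Fcar [-4.2 -0.3 -1.2] w 0.0474
```

Emit:
jog_arm --jaw '[1,1,1,1,1,1,1,1]' --linear '[[0,-0.0003,0],[0,-0.0006,0],[0,-0.0009,0],[0,-0.0012,0],[0,-0.0012,0],[0,-0.0012,0],[0,-0.0012,0],[0,-0.0012,0]]' --delta_rot '[[0,0,0],[0,0,0],[0,0,0],[0,0,0],[0,0,0],[0,0,0],[0,0,0],[0,0,0]]'

```text
clock: 17.42
eef_pos: [0.5027, 0.0414, 0.0365]
tool_rot: [0.783, -0.622, -0.001, 0.002]
ft_force: [-6.9, -1.0, 1.4]
grip_width: 0.0477
```

```bash
python3 - <<'E'
from h import *
st()
p,d=bot.camera("scene"); cv2.imwrite("pics/s11.png",cv2.resize(p[245:335,330:430,::-1],None,fx=7.5,fy=6.5,interpolation=cv2.INTER_CUBIC))
st()
E
```

```text
t 17.42 tcp [0.5027 0.0414 0.0365] car [-59.3   0.1  31.5] toolx -76.86 tz [-0.004 -0.001 -1.   ] F [-6.9 -1.   1.4] Fcar [-7.   0.6  1.4] w 0.0477
t 17.47 tcp [0.5027 0.0414 0.0365] car [-59.3   0.1  31.5] toolx -76.87 tz [-0.004 -0.001 -1.   ] F [-6.8 -1.9  1.6] Fcar [-7.1 -0.3  1.6] w 0.0471
```

View pics/s11.png

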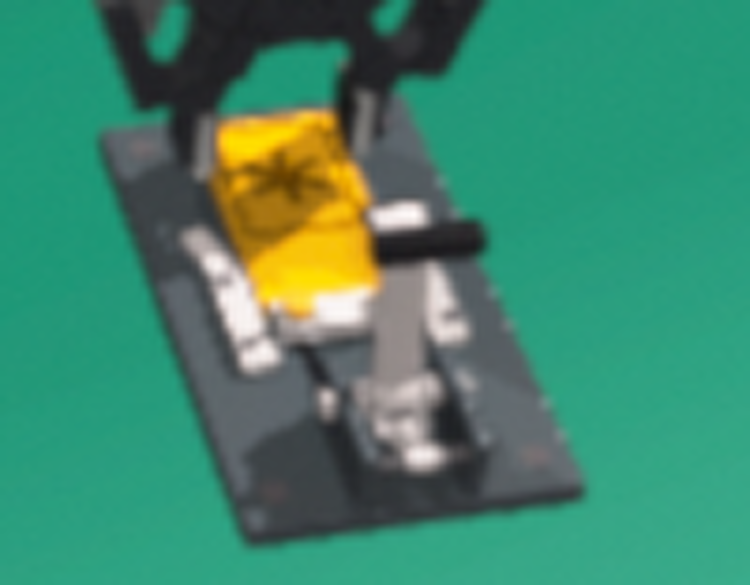

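Emit:
jog_arm --jaw '[1,1,0.7,0.35,0.33,0.33,0.33,0.33]' --linear '[[0,0.0005,0],[0,0.001,0],[0,0.001,0],[0,0.001,0],[0,0.001,0],[0,0.001,0],[0,0.001,0],[0,0.001,0]]' --delta_rot '[[0,0,0],[0,0,0],[0,0,0],[0,0,0],[0,0,0],[0,0,0],[0,0,0],[0,0,0]]'

```text
clock: 18.13
eef_pos: [0.5047, 0.0418, 0.0373]
tool_rot: [0.783, -0.621, 0.001, -0.001]
ft_force: [0.1, -0.3, 0.3]
grip_width: 0.0574
```

Emit:
jog_arm --jaw '[0.33,0.33,0.33,0.33,0.33,0.33,0.33,0.33]' --linear '[[0,0,-0.005],[0,0,-0.015],[0,0.005,-0.03],[0,0.015,-0.045],[0,0.03,-0.06],[0,0.045,-0.07],[0,0.06,-0.08],[0,0.06,-0.08]]' --delta_rot '[[0,0,0],[0,0,0],[0,0,0],[0,0,0],[0,0,0],[0,0,0],[0,0,0],[0,0,0]]'

```text
clock: 18.8
eef_pos: [0.444, 0.0276, 0.1193]
tool_rot: [0.783, -0.622, 0.001, -0.001]
ft_force: [-1.1, -0.8, 0.6]
grip_width: 0.0574
```

```bash
python3 - <<'E'
from h import *
st()
p,d=bot.camera("scene"); cv2.imwrite("pics/s12.png",cv2.resize(p[235:335,330:430,::-1],None,fx=7.5,fy=6,interpolation=cv2.INTER_CUBIC))
E
```

```text
t 18.8 tcp [0.444  0.0276 0.1193] car [-119.5   -0.   114.3] toolx -76.88 tz [ 0.002  0.    -1.   ] F [-1.1 -0.8  0.6] Fcar [-1.3 -0.6  0.6] w 0.0574
```

View pics/s12.png

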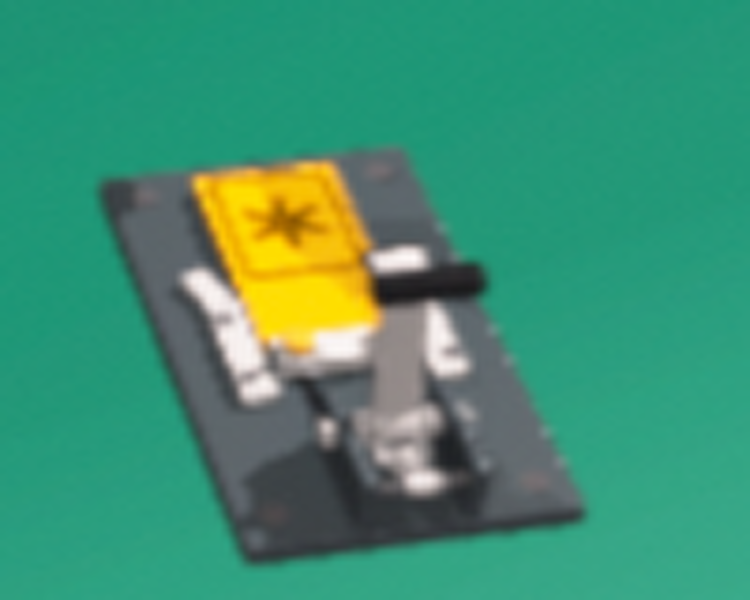

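Emit:
jog_arm --jaw '[1,1,1,1,1,1,1,1]' --linear '[[0,-0.008,0],[0,-0.016,0.01],[0,-0.022,0.025],[0,-0.022,0.045],[0,-0.022,0.06],[0,-0.022,0.07],[0,-0.022,0.077],[0,-0.022,0.077]]' --delta_rot '[[0,0,0],[0,0,0],[0,0,0],[0,0,0],[0,0,0],[0,0,0],[0,0,0],[0,0,0]]'

```text
clock: 19.52
eef_pos: [0.4664, 0.0331, 0.0379]
tool_rot: [0.783, -0.621, -0.001, 0.001]
ft_force: [-0.2, 0.7, 0.3]
grip_width: -0.0002
```

```bash
python3 - <<'E'
from h import *
st()
E
```

```text
t 19.52 tcp [0.4664 0.0331 0.0379] car [-96.4   0.3  32.9] toolx -76.84 tz [-0.003 -0.    -1.   ] F [-0.2  0.7  0.3] Fcar [-0.   0.7  0.3] w -0.0002
```

Emit:
jog_arm --jaw '[1,1,1,1,1,1,1,1]' --linear '[[0,0,-0.002],[0,0,-0.003],[0,-0.001,-0.003],[0,-0.0025,-0.003],[0,-0.004,-0.003],[0,-0.0055,-0.003],[0,-0.007,-0.003],[0,-0.007,-0.003]]' --delta_rot '[[0,0,0],[0,0,0],[0,0,0],[0,0,0],[0,0,0],[0,0,0],[0,0,0],[0,0,0]]'

```text
clock: 20.18
eef_pos: [0.474, 0.0346, 0.043]
tool_rot: [0.783, -0.622, 0.0, -0.0]
ft_force: [-0.4, 0.1, 0.2]
grip_width: 0.0004
```

Emit:
jog_arm --jaw '[1,1,1,1,1,1,1,1]' --linear '[[0,-0.0005,0],[0,-0.001,0],[0,-0.0015,0],[0,-0.002,0],[0,-0.0025,0],[0,-0.003,0],[0,-0.003,0],[0,-0.003,0]]' --delta_rot '[[0,0,0],[0,0,0],[0,0,0],[0,0,0],[0,0,0],[0,0,0],[0,0,0],[0,0,0]]'

```text
clock: 20.85
eef_pos: [0.4764, 0.0352, 0.0428]
tool_rot: [0.783, -0.622, -0.0, -0.0]
ft_force: [-0.4, 0.9, 0.1]
grip_width: 0.0003
```

```bash
python3 - <<'E'
from h import *
st()
E
```

```text
t 20.85 tcp [0.4764 0.0352 0.0428] car [-86.2   0.1  37.8] toolx -76.86 tz [-0.  0. -1.] F [-0.4  0.9  0.1] Fcar [-0.1  0.9  0.1] w 0.0003
```

Emit:
jog_arm --jaw '[1,1,1,1,1,1,1,1]' --linear '[[0,0,0.001],[0,0,0.002],[0,0,0.002],[0,-0.0005,0.002],[0,-0.001,0.002],[0,-0.0015,0.002],[0,-0.002,0.002],[0,-0.002,0.002]]' --delta_rot '[[0,0,0],[0,0,0],[0,0,0],[0,0,0],[0,0,0],[0,0,0],[0,0,0],[0,0,0]]'

```text
clock: 21.52
eef_pos: [0.4774, 0.0355, 0.0406]
tool_rot: [0.783, -0.622, -0.001, 0.001]
ft_force: [-2.9, -1.1, 1.4]
grip_width: -0.0001
```

```bash
python3 - <<'E'
from h import *
st()
E
```

```text
t 21.52 tcp [0.4774 0.0355 0.0406] car [-85.2   0.1  35.6] toolx -76.86 tz [-0.002 -0.    -1.   ] F [-2.9 -1.1  1.4] Fcar [-3.1 -0.4  1.4] w -0.0001
```

Emit:
jog_arm --jaw '[1,1,1,1,1,1,1,1]' --linear '[[0,-0.0004,0],[0,-0.0008,0],[0,-0.0012,0],[0,-0.0015,0],[0,-0.0015,0],[0,-0.0015,0],[0,-0.0015,0],[0,-0.0015,0]]' --delta_rot '[[0,0,0],[0,0,0],[0,0,0],[0,0,0],[0,0,0],[0,0,0],[0,0,0],[0,0,0]]'

```text
clock: 22.18
eef_pos: [0.4776, 0.0355, 0.0405]
tool_rot: [0.783, -0.622, -0.001, 0.002]
ft_force: [-5.4, -2.4, 4.8]
grip_width: -0.0
```

```bash
python3 - <<'E'
from h import *
st()
E
```

```text
t 22.18 tcp [0.4776 0.0355 0.0405] car [-85.    0.1  35.5] toolx -76.87 tz [-0.004 -0.001 -1.   ] F [-5.4 -2.4  4.8] Fcar [-5.9 -1.1  4.8] w -0.0
```

Emit:
jog_arm --jaw '[1,1,1,0.8,0.5,0.3,0.3,0.3]' --linear '[[0,0.004,0],[0,0.01,0],[0,0.01,-0.02],[0,0.01,-0.05],[0,0.01,-0.08],[0,0.01,-0.11],[0,0.01,-0.135],[0,0.01,-0.15]]' --delta_rot '[[0,0,0],[0,0,0],[0,0,0],[0,0,0],[0,0,0],[0,0,0],[0,0,0],[0,0,0]]'

```text
clock: 22.85
eef_pos: [0.4721, 0.034, 0.1943]
tool_rot: [0.783, -0.621, 0.002, -0.002]
ft_force: [0.1, 0.7, 0.6]
grip_width: 0.0595
```

Emit:
jog_arm --jaw '[0.3,0.3,0.3,0.3,0.3,0.3,0.3,0.3]' --linear '[[0,-0.02,0],[0,-0.05,0],[0,-0.08,0],[0,-0.11,0],[0,-0.14,0],[0,-0.165,0],[0,-0.18,0],[0,-0.184,0]]' --delta_rot '[[0,0,0],[0,0,0],[0,0,0],[0,0,0],[0,0,0],[0,0,0],[0,0,0],[0,0,0]]'

```text
clock: 23.52
eef_pos: [0.6518, 0.0764, 0.19]
tool_rot: [0.784, -0.621, 0.001, -0.001]
ft_force: [-0.2, -0.0, 0.2]
grip_width: 0.0602
```

```bash
python3 - <<'E'
from h import *
st()
p,d=bot.camera("scene"); cv2.imwrite("pics/s13.png",cv2.resize(p[205:335,310:430,::-1],None,fx=6,fy=4.6,interpolation=cv2.INTER_CUBIC))
to(c2w([91.5,0,122]))
E
```

```text
t 23.52 tcp [0.6518 0.0764 0.19  ] car [ 94.    0.3 185. ] toolx -76.82 tz [ 0.002  0.001 -1.   ] F [-0.2 -0.   0.2] Fcar [-0.2  0.   0.2] w 0.0602
t 23.57 tcp [0.651  0.0761 0.1899] car [ 93.1   0.2 184.9] toolx -76.83 tz [ 0.001  0.    -1.   ] F [ 1.3 -0.5  0.8] Fcar [ 1.1 -0.8  0.8] w 0.0597
delta tool [0.0002 0.0017 0.0629]
```

View pics/s13.png

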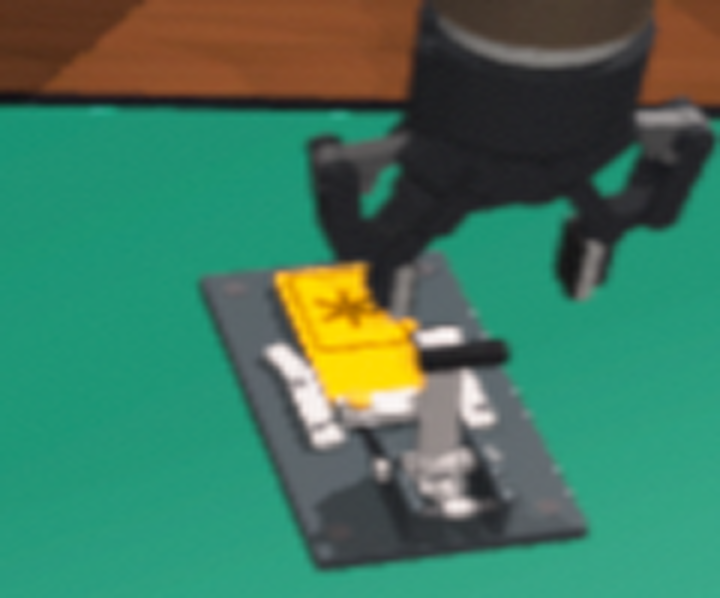

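Emit:
jog_arm --jaw '[0.3,0.3,0.3,0.3,0.3,0.3,0.3,0.3]' --linear '[[0,0.001,0.01],[0,0.001,0.022],[0,0.001,0.035],[0,0.001,0.046],[0,0.001,0.055],[0,0.001,0.06],[0,0.001,0.062],[0,0.001,0.062]]' --delta_rot '[[0,0,0],[0,0,0],[0,0,0],[0,0,0],[0,0,0],[0,0,0],[0,0,0],[0,0,0]]'

```text
clock: 24.23
eef_pos: [0.6479, 0.0753, 0.1284]
tool_rot: [0.783, -0.622, -0.0, 0.0]
ft_force: [1.0, 0.1, -0.0]
grip_width: 0.0599
```

```bash
python3 - <<'E'
from h import *
p,d=bot.camera("scene"); cv2.imwrite("pics/s14.png",cv2.resize(p[205:335,310:430,::-1],None,fx=6,fy=4.6,interpolation=cv2.INTER_CUBIC))
st()
E
```

```text
t 24.28 tcp [0.6483 0.0753 0.1291] car [9.030e+01 1.000e-01 1.241e+02] toolx -76.85 tz [ 0.  0. -1.] F [ 0.4 -0.7 -0.6] Fcar [ 0.2 -0.8 -0.6] w 0.0596
```

View pics/s14.png

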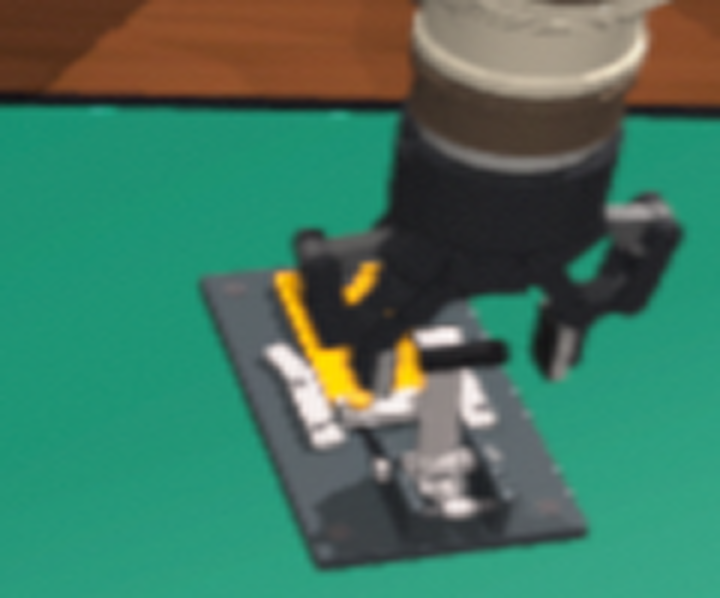

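Emit:
jog_arm --jaw '[0.3,0.45,0.55,0.7,1,1,1,1]' --linear '[[0,-0.001,0],[0,-0.001,0],[0,-0.001,0],[0,-0.001,0],[0,-0.001,0],[0,-0.001,0],[0,-0.001,0],[0,-0.001,0]]' --delta_rot '[[0,0,0],[0,0,0],[0,0,0],[0,0,0],[0,0,0],[0,0,0],[0,0,0],[0,0,0]]'

```text
clock: 24.95
eef_pos: [0.6497, 0.0757, 0.1296]
tool_rot: [0.783, -0.622, 0.0, -0.001]
ft_force: [-1.7, 1.2, 5.8]
grip_width: 0.0326
```

```bash
python3 - <<'E'
from h import *
st()
r=89.4;p0=np.arctan2(16,-88);A0=1.45
f=lambda a:np.array([r*np.cos(p0-a),r*np.sin(p0-a)])
for A in(1.45,.8,.35):
  for k in range(1,9):
    a={1.45:1.45-.08125*k,.8:.8-.05625*k,.35:.35-.025*k}[A]
    d=(f(a)-f(A))/1000; print(round(a,3),'tool y',round(-d[0],4),'tool z',round(-d[1],4))
E
```

```text
t 24.95 tcp [0.6497 0.0757 0.1296] car [9.170e+01 1.000e-01 1.246e+02] toolx -76.85 tz [ 0.001  0.    -1.   ] F [-1.7  1.2  5.8] Fcar [-1.4  1.6  5.8] w 0.0326
1.369 tool y 0.0073 tool z -0.0001
1.287 tool y 0.0145 tool z 0.0003
1.206 tool y 0.0217 tool z 0.0014
1.125 tool y 0.0288 tool z 0.003
1.044 tool y 0.0357 tool z 0.0052
0.962 tool y 0.0424 tool z 0.0079
0.881 tool y 0.0489 tool z 0.0112
0.8 tool y 0.0551 tool z 0.015
0.744 tool y 0.0041 tool z 0.0029
0.688 tool y 0.008 tool z 0.0061
0.631 tool y 0.0118 tool z 0.0094
0.575 tool y 0.0153 tool z 0.013
0.519 tool y 0.0186 tool z 0.0167
0.463 tool y 0.0218 tool z 0.0207
0.406 tool y 0.0247 tool z 0.0248
0.35 tool y 0.0273 tool z 0.0291
0.325 tool y 0.0011 tool z 0.0019
0.3 tool y 0.0022 tool z 0.0039
0.275 tool y 0.0032 tool z 0.0059
0.25 tool y 0.0041 tool z 0.0079
0.225 tool y 0.005 tool z 0.01
0.2 tool y 0.0059 tool z 0.012
0.175 tool y 0.0067 tool z 0.0141
0.15 tool y 0.0074 tool z 0.0162
```

Emit:
jog_arm --jaw '[1,1,1,1,1,1,1,1]' --linear '[[0,0.0073,0],[0,0.0145,0.0003],[0,0.0217,0.0014],[0,0.0288,0.003],[0,0.0357,0.0052],[0,0.0424,0.0079],[0,0.0489,0.0112],[0,0.0551,0.015]]' --delta_rot '[[0,0,0],[0,0,0],[0,0,0],[0,0,0],[0,0,0],[0,0,0],[0,0,0],[0,0,0]]'

```text
clock: 25.62
eef_pos: [0.6003, 0.0642, 0.1192]
tool_rot: [0.784, -0.621, 0.004, -0.005]
ft_force: [0.1, 0.3, 17.6]
grip_width: 0.0325
```

```bash
python3 - <<'E'
from h import *
st()
E
```

```text
t 25.62 tcp [0.6003 0.0642 0.1192] car [4.110e+01 1.000e-01 1.142e+02] toolx -76.82 tz [ 0.013  0.003 -1.   ] F [ 0.1  0.3 17.6] Fcar [ 0.1  0.2 17.6] w 0.0325
```

Emit:
jog_arm --jaw '[1,1,1,1,1,1,1,1]' --linear '[[0,0,0],[0,0,0],[0,0.0041,0.0029],[0,0.008,0.0061],[0,0.0118,0.0094],[0,0.0153,0.013],[0,0.0153,0.013],[0,0.0153,0.013]]' --delta_rot '[[0,0,0],[0,0,0],[0,0,0],[0,0,0],[0,0,0],[0,0,0],[0,0,0],[0,0,0]]'

```text
clock: 26.28
eef_pos: [0.5796, 0.0594, 0.1021]
tool_rot: [0.783, -0.622, -0.0, 0.0]
ft_force: [-6.6, -1.1, 11.5]
grip_width: 0.0327
```

```bash
python3 - <<'E'
from h import *
o,_=st(); c=w2c(o['eef_pos'])-[85,0,34]; print('ang',np.arctan2(16,-88)-np.arctan2(c[2]-1.5,c[0]),np.hypot(c[0],c[2]-1.5))
E
```

```text
t 26.28 tcp [0.5796 0.0594 0.1021] car [19.8  0.2 97.1] toolx -76.86 tz [-0.001 -0.    -1.   ] F [-6.6 -1.1 11.5] Fcar [-6.6  0.4 11.5] w 0.0327
ang 0.5771779905994876 89.76234588749637
```

Emit:
jog_arm --jaw '[1,1,1,1,1,1,1,1]' --linear '[[0,0.004,0.0025],[0,0.0075,0.0058],[0,0.0109,0.0098],[0,0.0135,0.0141],[0,0.0157,0.018],[0,0.0176,0.022],[0,0.0176,0.022],[0,0.0176,0.022]]' --delta_rot '[[0,0,0],[0,0,0],[0,0,0],[0,0,0],[0,0,0],[0,0,0],[0,0,0],[0,0,0]]'

```text
clock: 26.95
eef_pos: [0.5618, 0.0553, 0.0775]
tool_rot: [0.783, -0.622, -0.001, 0.001]
ft_force: [-5.5, -0.1, 2.0]
grip_width: 0.0329
```

```bash
cat >> h.py <<'E'
def cl():
    o,_=st(); c=w2c(o['eef_pos'])-[85,0,34]; a=np.arctan2(16,-88)-np.arctan2(c[2]-1.5,c[0])
    ph=np.arctan2(16,-88)-a; F=np.array([o['ft_force']@E_,o['ft_force'][2]]); print('ang',round(a,3),'r',round(np.hypot(c[0],c[2]-1.5),1),'Frad',round(F@[np.cos(ph),np.sin(ph)],1),'Fopen',round(F@[np.sin(ph),-np.cos(ph)],1))
E
python3 -c "
from h import *
cl()"
```

```text
t 26.95 tcp [0.5618 0.0553 0.0775] car [ 1.5  0.2 72.5] toolx -76.87 tz [-0.004 -0.001 -1.   ] F [-5.5 -0.1  2. ] Fcar [-5.3  1.1  2. ] w 0.0329
ang 0.237 r 91.3 Frad 5.7 Fopen -0.3
```

Emit:
jog_arm --jaw '[1,1,1,1,1,1,1,1]' --linear '[[0,0.001,0.0018],[0,0.0019,0.0036],[0,0.0027,0.0054],[0,0.0034,0.0072],[0,0.004,0.009],[0,0.0045,0.0108],[0,0.0045,0.0108],[0,0.0045,0.0108]]' --delta_rot '[[0,0,0],[0,0,0],[0,0,0],[0,0,0],[0,0,0],[0,0,0],[0,0,0],[0,0,0]]'

```text
clock: 27.62
eef_pos: [0.5579, 0.0544, 0.0672]
tool_rot: [0.783, -0.622, -0.001, 0.001]
ft_force: [-5.6, -0.4, 0.9]
grip_width: 0.0324
```

```bash
python3 -c "
from h import *
cl()
p,d=bot.camera('scene'); cv2.imwrite('pics/s15.png',cv2.resize(p[235:335,320:430,::-1],None,fx=6.8,fy=6,interpolation=cv2.INTER_CUBIC))"
```

```text
t 27.62 tcp [0.5579 0.0544 0.0672] car [-2.5  0.2 62.2] toolx -76.86 tz [-0.003 -0.    -1.   ] F [-5.6 -0.4  0.9] Fcar [-5.6  0.9  0.9] w 0.0324
ang 0.116 r 91.5 Frad 5.6 Fopen -0.7
```

View pics/s15.png

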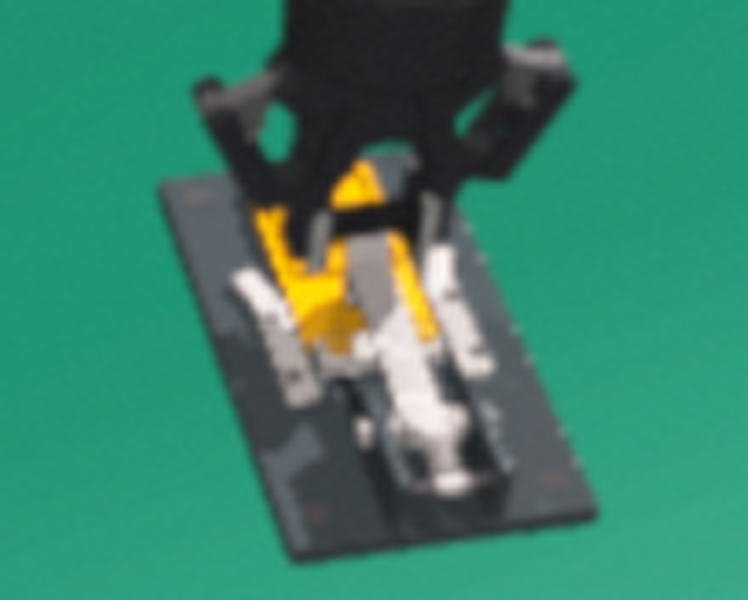

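Emit:
jog_arm --jaw '[1,1,1,1,1,1,1,1]' --linear '[[0,0.0001,0.0005],[0,0.0002,0.001],[0,0.0003,0.0015],[0,0.0004,0.002],[0,0.0005,0.0025],[0,0.0006,0.003],[0,0.0006,0.003],[0,0.0006,0.003]]' --delta_rot '[[0,0,0],[0,0,0],[0,0,0],[0,0,0],[0,0,0],[0,0,0],[0,0,0],[0,0,0]]'

```text
clock: 28.33
eef_pos: [0.557, 0.0542, 0.0641]
tool_rot: [0.783, -0.622, -0.001, 0.001]
ft_force: [-5.3, -0.6, 0.9]
grip_width: 0.0323
```

```bash
python3 -c "
from h import *
cl()"
```

```text
t 28.33 tcp [0.557  0.0542 0.0641] car [-3.4  0.2 59.1] toolx -76.86 tz [-0.004 -0.001 -1.   ] F [-5.3 -0.6  0.9] Fcar [-5.3  0.6  0.9] w 0.0323
ang 0.081 r 91.5 Frad 5.3 Fopen -0.5
```

Emit:
jog_arm --jaw '[1,1,1,1,1,1,1,1]' --linear '[[0,0.0001,0.0003],[0,0.0001,0.0006],[0,0.0002,0.0009],[0,0.0002,0.0012],[0,0.0002,0.0012],[0,0.0002,0.0012],[0,0.0002,0.0012],[0,0.0002,0.0012]]' --delta_rot '[[0,0,0],[0,0,0],[0,0,0],[0,0,0],[0,0,0],[0,0,0],[0,0,0],[0,0,0]]'

```text
clock: 29.0
eef_pos: [0.5567, 0.0541, 0.0629]
tool_rot: [0.783, -0.621, -0.001, 0.001]
ft_force: [-6.3, -0.7, 0.6]
grip_width: 0.0324
```

```bash
python3 -c "
from h import *
cl()"
```

```text
t 29.0 tcp [0.5567 0.0541 0.0629] car [-3.7  0.2 57.9] toolx -76.84 tz [-0.004 -0.001 -1.   ] F [-6.3 -0.7  0.6] Fcar [-6.3  0.8  0.6] w 0.0324
ang 0.067 r 91.5 Frad 6.3 Fopen -0.9
```

Emit:
jog_arm --jaw '[1,1,1,1,1,1,1,1]' --linear '[[0,0.0003,0.0003],[0,0.0006,0.0006],[0,0.0009,0.0009],[0,0.0012,0.0012],[0,0.0012,0.0012],[0,0.0012,0.0012],[0,0.0012,0.0012],[0,0.0012,0.0012]]' --delta_rot '[[0,0,0],[0,0,0],[0,0,0],[0,0,0],[0,0,0],[0,0,0],[0,0,0],[0,0,0]]'

```text
clock: 29.67
eef_pos: [0.5566, 0.054, 0.0622]
tool_rot: [0.783, -0.622, -0.001, 0.001]
ft_force: [-4.7, -1.2, -0.1]
grip_width: 0.0325
```

```bash
python3 -c "
from h import *
cl()"
```

```text
t 29.67 tcp [0.5566 0.054  0.0622] car [-3.9  0.2 57.2] toolx -76.86 tz [-0.002 -0.    -1.   ] F [-4.7 -1.2 -0.1] Fcar [-4.8 -0.1 -0.1] w 0.0325
ang 0.059 r 91.5 Frad 4.7 Fopen -1.2
```

Emit:
jog_arm --jaw '[1,1,1,1,1,1,1,1]' --linear '[[0,0.0003,0.0003],[0,0.0006,0.0006],[0,0.0009,0.0009],[0,0.0011,0.0012],[0,0.0011,0.0012],[0,0.0011,0.0012],[0,0.0011,0.0012],[0,0.0011,0.0012]]' --delta_rot '[[0,0,0],[0,0,0],[0,0,0],[0,0,0],[0,0,0],[0,0,0],[0,0,0],[0,0,0]]'

```text
clock: 30.33
eef_pos: [0.5563, 0.054, 0.0615]
tool_rot: [0.783, -0.621, 0.0, -0.0]
ft_force: [-3.6, 1.4, -1.1]
grip_width: 0.032
```

```bash
python3 -c "
from h import *
cl()"
```

```text
t 30.33 tcp [0.5563 0.054  0.0615] car [-4.1  0.2 56.5] toolx -76.85 tz [ 0.  0. -1.] F [-3.6  1.4 -1.1] Fcar [-3.2  2.2 -1.1] w 0.032
ang 0.051 r 91.5 Frad 2.8 Fopen -1.8
```

Emit:
jog_arm --jaw '[1,1,1,1,1,1,1,1]' --linear '[[0,0,0.0003],[0,0,0.0006],[0,0,0.0009],[0,0.0001,0.0012],[0,0.0001,0.0012],[0,0.0001,0.0012],[0,0.0001,0.0012],[0,0.0001,0.0012]]' --delta_rot '[[0,0,0],[0,0,0],[0,0,0],[0,0,0],[0,0,0],[0,0,0],[0,0,0],[0,0,0]]'

```text
clock: 31.0
eef_pos: [0.556, 0.0539, 0.0602]
tool_rot: [0.783, -0.621, -0.0, -0.0]
ft_force: [-3.4, -0.1, -0.3]
grip_width: 0.0326
```

```bash
python3 -c "
from h import *
cl()"
```

```text
t 31.0 tcp [0.556  0.0539 0.0602] car [-4.5  0.2 55.2] toolx -76.85 tz [-0.  0. -1.] F [-3.4 -0.1 -0.3] Fcar [-3.3  0.7 -0.3] w 0.0326
ang 0.036 r 91.6 Frad 3.2 Fopen -1.0
```

Emit:
jog_arm --jaw '[1,1,1,1,1,1,1,1]' --linear '[[0,0,0.0003],[0,0,0.0006],[0,0,0.0009],[0,0.0001,0.0012],[0,0.0001,0.0012],[0,0.0001,0.0012],[0,0.0001,0.0012],[0,0.0001,0.0012]]' --delta_rot '[[0,0,0],[0,0,0],[0,0,0],[0,0,0],[0,0,0],[0,0,0],[0,0,0],[0,0,0]]'

```text
clock: 31.67
eef_pos: [0.5557, 0.0538, 0.0588]
tool_rot: [0.783, -0.622, -0.0, 0.0]
ft_force: [-5.0, 2.3, -1.1]
grip_width: 0.0324
```

```bash
python3 -c "
from h import *
cl()
p,d=bot.camera('scene'); cv2.imwrite('pics/s16.png',cv2.resize(p[245:315,345:415,::-1],None,fx=8.5,fy=8.5,interpolation=cv2.INTER_CUBIC))"
```

```text
t 31.67 tcp [0.5557 0.0538 0.0588] car [-4.8  0.1 53.8] toolx -76.85 tz [-0.001 -0.    -1.   ] F [-5.   2.3 -1.1] Fcar [-4.3  3.4 -1.1] w 0.0324
ang 0.022 r 91.6 Frad 4.0 Fopen -2.0
```

View pics/s16.png

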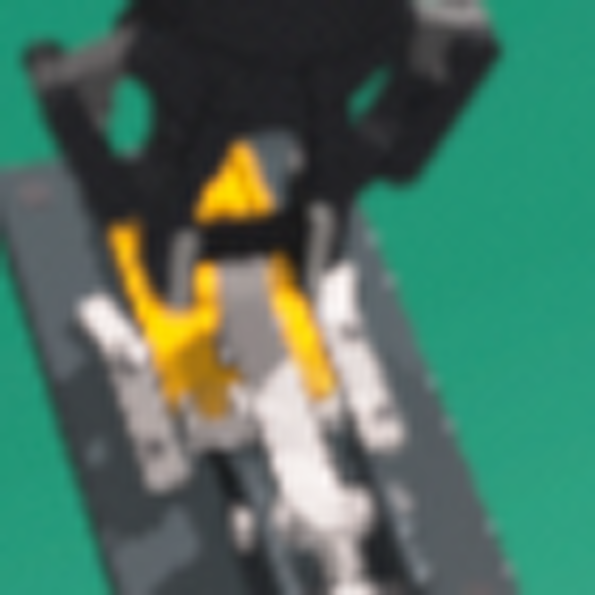

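```bash
python3 -c "
from h import *
p0=np.arctan2(16,-88)
for a in (0,.03,.07,.12,.16,1.45):
    print(a,proj('scene',[c2w([82.5+89.4*np.cos(p0-a),0,34+89.4*np.sin(p0-a)])]).round(2))
z=np.load('scene0.npz')['p']
p,d=bot.camera('scene')
def bar(p,u0,u1,v0,v1):
    g=p.max(2)[v0:v1,u0:u1]; 
    print(g)
bar(p,364,386,264,282)
print(); bar(z,362,384,264,286)
"
```

```text
0 [[372.87 275.27]]
0.03 [[373.02 274.7 ]]
0.07 [[373.22 273.99]]
0.12 [[373.5  273.17]]
0.16 [[373.73 272.56]]
1.45 [[386.89 283.35]]
[[ 37  35  33  37  38  38  68 167 220 240 232 164 105 104  97  97  71  36
   34  37  39  36]
 [ 39  36  34  38  38  53 119 229 246 236 241 195 109 101  84  65  45  32
   33  37  38  39]
 [ 39  36  37  35  51 127 218 250 253 243 247 224 137  98  74  44  33  32
   37  38  38  39]
 [ 37  37  36  36  83 214 250 253 253 249 245 242 185 101  70  37  33  32
   36  37  39  38]
 [ 37  38  37  42 119 239 251 251 253 251 236 245 215 120  67  36  31  42
   54  48  40  41]
 [ 35  39  39  64 162 232 232 225 237 237 200 211 177 102  51  31  36  70
  107  89  52  46]
 [ 37  37  39  63 150 176 149 130 148 146 118 110  84  47  31  27  33  77
  125 112  68  53]
 [ 39  40  45  53  78  78  59  52  54  54  45  41  36  30  29  27  29  63
  113 114  74  59]
 [ 40  57  85  87  60  35  28  29  29  31  31  29  29  31  27  27  31  67
  113 108  70  65]
 [ 42  78 115 111  71  35  30  30  29  30  31  28  29  31  28  27  33  76
  115  98  63  75]
 [ 46  91 121 107  66  33  29  31  
[... 2057 characters left out ...]
0 168 167 164 123  95  95  94
   93  88 166 233]
 [ 95  94  94  94  93  93  92  97 159 176 172 171 169 164 131 104  97  96
   95  92 175 236]
 [ 94  94  95  94  95  95  94  99 149 170 170 170 170 166 148 116 102 102
  100  99 189 240]
 [ 98  96  96  99  97  99 101 102 135 160 164 167 191 203 181 132 109 107
  106 103 194 243]
 [104 103 101 105 103 105 105 106 125 178 198 201 222 235 227 165 117 108
  106 104 195 241]
 [110 107 107 107 106 107 107 106 118 207 233 236 238 244 244 206 135 109
   98  93 170 232]
 [122 109 108 107 107 107 107 106 106 188 235 244 244 246 246 235 169 115
   90  78 122 212]
 [153 112 107 108 107 108 108 104 100 148 230 244 245 246 246 244 200 128
   98  82  92 166]]
```

Emit:
jog_arm --jaw '[1,1,1,1,1,1,1,1]' --linear '[[0,0,0.0003],[0,0.0001,0.0006],[0,0.0001,0.0009],[0,0.0002,0.001],[0,0.0002,0.001],[0,0.0002,0.001],[0,0.0002,0.001],[0,0.0002,0.001]]' --delta_rot '[[0,0,0],[0,0,0],[0,0,0],[0,0,0],[0,0,0],[0,0,0],[0,0,0],[0,0,0]]'

```text
clock: 32.43
eef_pos: [0.5556, 0.0538, 0.0583]
tool_rot: [0.783, -0.622, -0.0, 0.0]
ft_force: [-5.5, 1.3, 1.9]
grip_width: 0.0326
```

```bash
python3 -c "
from h import *
cl(); print(bot.get_obs()['ft_torque'].round(2))"
```

```text
t 32.43 tcp [0.5556 0.0538 0.0583] car [-4.9  0.1 53.3] toolx -76.85 tz [-0.  0. -1.] F [-5.5  1.3  1.9] Fcar [-5.   2.5  1.9] w 0.0326
ang 0.016 r 91.6 Frad 5.3 Fopen 0.8
[0.37 0.69 0.06]
```

Emit:
jog_arm --jaw '[1,1,1,1,1,1,1,1]' --linear '[[0,0,0.0003],[0,0,0.0006],[0,0,0.0008],[0,0,0.0008],[0,0,0.0008],[0,0,0.0008],[0,0,0.0008],[0,0,0.0008]]' --delta_rot '[[0,0,0],[0,0,0],[0,0,0],[0,0,0],[0,0,0],[0,0,0],[0,0,0],[0,0,0]]'

```text
clock: 33.1
eef_pos: [0.5556, 0.0538, 0.0582]
tool_rot: [0.783, -0.621, 0.0, -0.0]
ft_force: [-7.8, 1.4, 5.1]
grip_width: 0.0329
```

```bash
python3 -c "
from h import *
cl(); print(bot.get_obs()['ft_torque'].round(2))"
```

```text
t 33.1 tcp [0.5556 0.0538 0.0582] car [-4.9  0.1 53.2] toolx -76.85 tz [ 0.  0. -1.] F [-7.8  1.4  5.1] Fcar [-7.3  3.1  5.1] w 0.0329
ang 0.015 r 91.6 Frad 8.1 Fopen 3.6
[0.36 1.06 0.01]
```

Emit:
jog_arm --jaw '[1,1,0.7,0.5,0.4,0.35,0.35,0.35]' --linear '[[0,0.0005,-0.0004],[0,0.001,-0.0008],[0,0.001,-0.0008],[0,0.001,-0.0008],[0,0.001,-0.0008],[0,0.001,-0.0008],[0,0.001,-0.0008],[0,0.001,-0.0008]]' --delta_rot '[[0,0,0],[0,0,0],[0,0,0],[0,0,0],[0,0,0],[0,0,0],[0,0,0],[0,0,0]]'

```text
clock: 33.77
eef_pos: [0.5553, 0.0533, 0.0582]
tool_rot: [0.783, -0.622, 0.0, -0.0]
ft_force: [-0.2, -0.4, 0.2]
grip_width: 0.0555
```

```bash
python3 -c "
from h import *
cl()
p,d=bot.camera('scene'); cv2.imwrite('pics/s17.png',cv2.resize(p[245:315,345:415,::-1],None,fx=8.5,fy=8.5,interpolation=cv2.INTER_CUBIC))"
```

```text
t 33.77 tcp [0.5553 0.0533 0.0582] car [-5.3 -0.3 53.2] toolx -76.87 tz [ 0.001 -0.    -1.   ] F [-0.2 -0.4  0.2] Fcar [-0.3 -0.4  0.2] w 0.0555
ang 0.013 r 92.0 Frad 0.3 Fopen 0.1
```

View pics/s17.png

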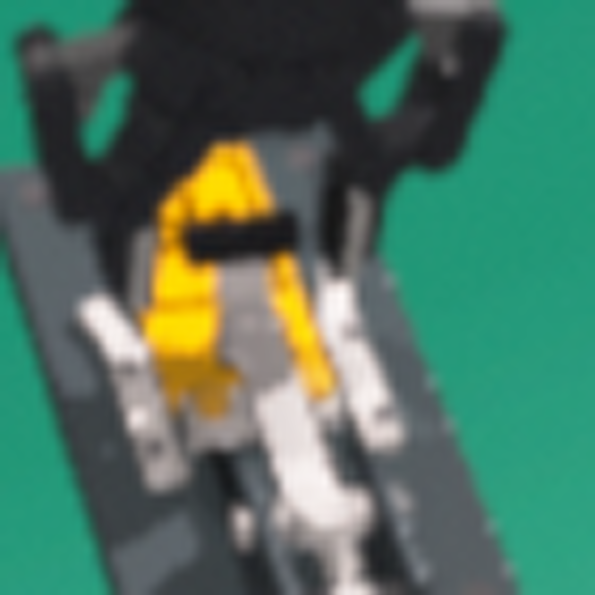

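Emit:
jog_arm --jaw '[0.35,0.35,0.35,0.35,0.35,0.35,0.35,0.35]' --linear '[[0,0,-0.005],[0,0,-0.015],[0,0,-0.03],[0,0,-0.05],[0,0,-0.075],[0,0,-0.1],[0,0,-0.12],[0,0,-0.13]]' --delta_rot '[[0,0,0],[0,0,0],[0,0,0],[0,0,0],[0,0,0],[0,0,0],[0,0,0],[0,0,0]]'

```text
clock: 34.48
eef_pos: [0.5564, 0.0537, 0.1923]
tool_rot: [0.783, -0.622, 0.002, -0.002]
ft_force: [0.6, -0.3, 1.2]
grip_width: 0.0554
```

Emit:
jog_arm --jaw '[0.35,0.35,0.35,0.35,0.35,0.35,0.35,0.35]' --linear '[[0.02,0.01,0],[0.05,0.025,0],[0.08,0.04,0],[0.11,0.06,0],[0.14,0.08,0],[0.165,0.095,0],[0.18,0.1,0],[0.18,0.1,0]]' --delta_rot '[[0,0,0],[0,0,0],[0,0,0],[0,0,0],[0,0,0],[0,0,0],[0,0,0],[0,0,0]]'

```text
clock: 35.15
eef_pos: [0.4974, -0.1476, 0.1882]
tool_rot: [0.782, -0.623, 0.0, 0.0]
ft_force: [0.6, 1.7, -0.4]
grip_width: 0.0554
```

```bash
python3 -c "
from h import *
st()
p,d=bot.camera('scene'); cv2.imwrite('pics/s18.png',p[...,::-1]); cv2.imwrite('pics/s18z.png',cv2.resize(p[245:335,330:420,::-1],None,fx=6.5,fy=6.5,interpolation=cv2.INTER_CUBIC))
print(p.max(2)[264:284,362:384])
p,d=bot.camera('top'); cv2.imwrite('pics/t18.png',cv2.resize(p[140:250,230:340,::-1],None,fx=5.4,fy=5.4,interpolation=cv2.INTER_CUBIC))"
```

```text
t 35.15 tcp [ 0.4974 -0.1476  0.1882] car [-107.3 -182.8  183.2] toolx -77.14 tz [-0.    -0.001 -1.   ] F [ 0.6  1.7 -0.4] Fcar [ 1.   1.5 -0.4] w 0.0554
[[237 244 247 247 247 248 249 251 251 249 243 244 235 168 107 107 108 111
  108 104 100 105]
 [249 249 251 252 253 254 254 254 254 253 251 238 242 203 119 107 107 108
  106 101 103 107]
 [254 254 254 254 254 254 254 254 254 254 253 244 248 228 144 107 107 107
  107 106 107 109]
 [254 254 254 253 250 249 253 254 254 254 254 249 247 243 188 110 108 107
  107 107 108 107]
 [254 254 254 252 236 229 251 253 252 252 253 252 237 246 217 126 105 106
  107 109 108 108]
 [251 251 253 253 228 205 247 249 236 228 246 247 216 216 186 116  84  89
  102 108 108 108]
 [243 228 236 240 204 158 207 203 158 137 182 189 143 122 105  73  52  63
   93 106 109 110]
 [248 233 225 201 149 102  99  95  76  62  73  76  63  55  50  45  41  48
   83 104 107 107]
 [253 251 245 205 115  56  47  47  46  42  44  40  40  39  38  37  36  43
   77 100 108 109]
 [253 251 236 191 113  49  39  39  37  38  36  35  33  33  31  31  35  39
   78 103 107 108]
 [252 249 230 22
[... 214 characters left out ...]
4 138 144 149 170 201 245 220
  131 112 154 205]
 [245 253 254 254 253 251 248 251 225 169 166 166 166 170 204 216 242 228
  151 106 168 231]
 [242 251 254 254 254 254 253 253 227 173 170 168 168 170 200 219 234 241
  187 108 170 234]
 [243 250 253 253 253 252 250 247 213 168 166 164 163 166 202 237 248 251
  225 136 179 236]
 [242 241 243 244 244 243 237 235 209 169 161 161 159 166 218 250 253 254
  243 171 193 240]
 [250 247 244 244 248 249 248 248 222 170 185 198 201 207 229 249 253 254
  251 204 201 242]
 [251 253 254 254 254 254 254 253 223 179 222 235 237 239 242 249 253 254
  253 231 218 241]
 [247 254 254 254 254 254 254 253 220 178 231 244 244 245 247 250 253 254
  254 250 228 235]]
```

View pics/s18.png

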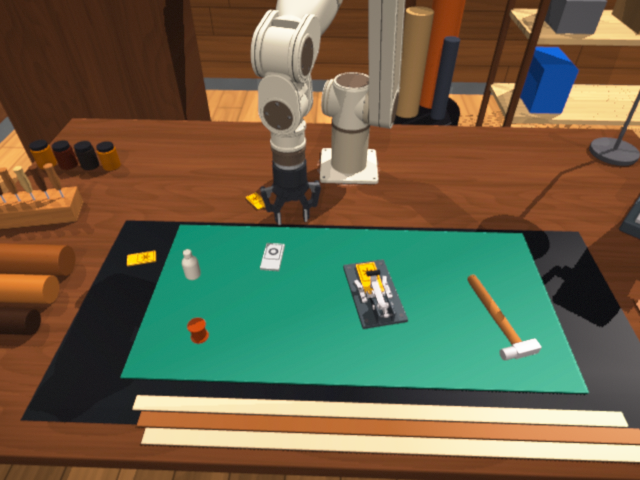

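View pics/s18z.png

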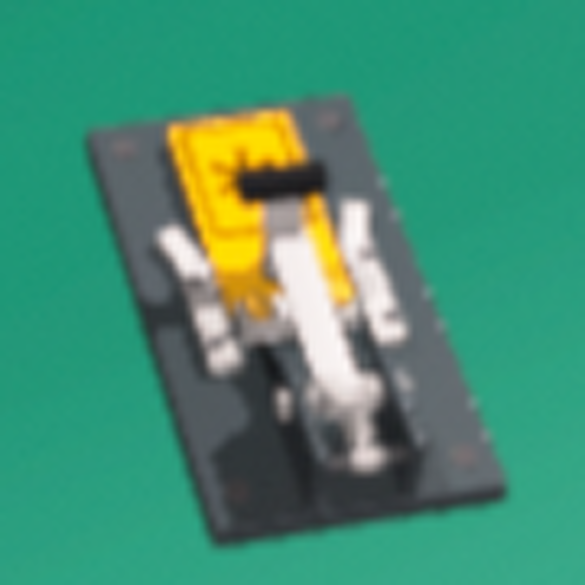

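View pics/t18.png

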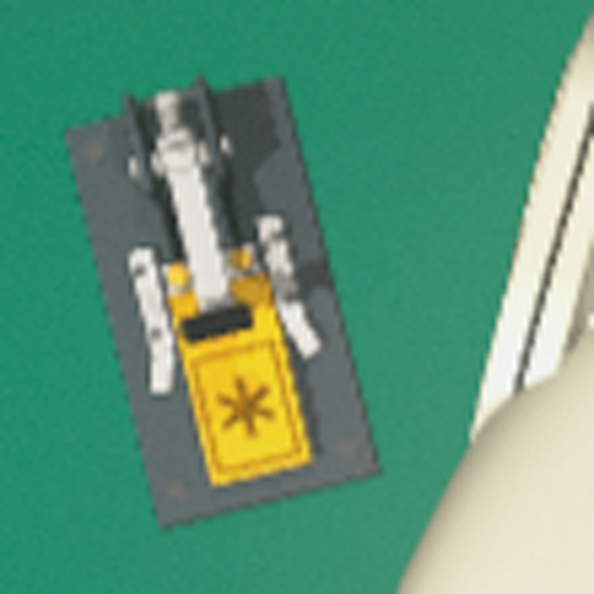

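```bash
python3 -c "
from h import *
print(bot.job_done()); st()"
```

```text
the job is handed in; nothing more can be done
None
the job is handed in; nothing more can be done
```

The job is handed in at about 35 s of robot time. The clip was swung open, the brass plate was slid home against the stop, and the clip was lowered under control to rest on the plate.

- **Clip opening:** I swung it by its lift bar to about 1.45 rad. It stayed open by itself after release.
- **Plate:** I slid it in plain end first. Contact with the stop was about 7 N in grip. A second gentle push from behind, about 6 N, gave no movement.
- **Clip closing:** I lowered it pinched at the bar until the foot touched the plate, with about 5 N up on the tool. I eased off slightly and then released; the bar showed no visible movement.

**Last pictures:**
- The plate lies flush with the stop.
- The stop screws are within about 0.3 pixel of where they were before the plate went in.
- The lift bar sits about 1.2 pixels above its closed position, which matches roughly 0.07 rad.
- The grey plate, hammer, glue bottle and thread spool look undisturbed, judged by eye only.

**Two checks disagreed:**
- My camera-based carrier frame turned out 2 to 3 mm off along x and 1.8 mm off along y. I corrected y when I gripped the bar, and I found the stop by feel.
- The clip angle worked out from the tool position while lowering read too low, about 0.015 rad at contact. The pads had probably slid about 4 mm on the bar after an upward force of 17.6 N early in the lowering, so I relied on force and the camera to judge where the clip came to rest.

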